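# Hang the washed measuring cups up nested and scan them in

## Robot

A 6-joint arm with a two-finger parallel gripper is mounted at the origin on the work surface. World frame = base frame: x ahead of the robot, y to its left, z up, the work surface at z = 0. Lengths are in mm, angles in rad, forces in N, time in s.
With the tool pointing down it reaches from about 350 to 725 mm from the base axis. Payload 4.3 kg.
Tool frame: the origin (TCP) lies at the very end of the fingers, on their centre line; the grasp point (between the pads) lies 19 mm behind it; z points along the fingers, y is the line along which they close (so a half turn about z gives the same grasp; the last joint's range is limited). The gripper opens to 85 mm and grips with 20 to 120 N. Pads are 22 mm wide; open, the fingers measure 114 mm over their backs; the gripper's body (76 mm by 85 mm) begins 54 mm behind the grasp point. The pads swing forward as they close: fully open they stand 13 mm farther back than shut.
Start: joints at [0.999, 0.377, 0.081, 1.274, 0, 1.46], TCP at [256.21, 514.804, 231.329] pointing down, gripper open.
Joint ranges: [-2.72, 2.72], [-0.84, 1.66], [-1.02, 1.22], [-1.77, 2.12], [-1.37, 1.28], [-3.14, 3.14]. Speed limits (rad/s): [2.57, 2.57, 3.14, 3.14, 3.14, 3.14].

## Interface

Orientations are given as a unit quaternion [x, y, z, w].
In Python, from plant import env gives the robot as it stands. The module is installed in compiled form; this text tells all that it offers.
- The arm moves only by the tool move_arm, never from a script. Its argument "rows" is a list of rows, each a list of 5 numbers: the gripper command: -1 is shut, 1 is fully open, values between are in proportion, then the shift along the world's x, y, z in m, then the turn about the world's z in degrees. In form: [[grip, dx, dy, dz, spin], ...]. A call has exactly 8 rows; each row is the pose to reach, as a shift and turn from the pose commanded when the call began; what a row does not reach only later rows make up. A row lasts 1/12 s, in which the tool goes at most 41.7 mm and 7.16 degrees, less where a joint would pass 70% of its speed; a pose out of reach is approached as far as the arm can. A call with a gripper value outside its range is refused whole. The fingers move at their own pace and stop on an object; "grip_force" is the grip in N (left out, the last holds). Time passes only in rows, so rows that repeat a pose let the fingers close, or fill a call up. It gives the time, the measured TCP pose, the force, the opening and the grip force at its end, in the units of the state.
- env.get_state(): the state, without advancing time (a new reading comes with each control period).
- env.camera(name): name is "scene" or "top" or "wrist"; returns a dict with "frame" (384x512x3 uint8, blue, green, red), "fov_y" (degrees; the focal length in pixels is half the picture's height over the tangent of half this angle, whatever the lens; pixels are square), "cx", "cy" (the principal point, pixels), "cam_to_world" (4x4, takes a point from camera to world coordinates). Camera axes: x right, y up, looking along -z (the intrinsics and any distortion apply to the point x, -y, -z); pixel columns grow to the right and rows downward; lengths in mm; the calibration is good to about 2 mm. A picture is of the moment at which its call begins. There is no depth.
- env.sign_off(): hands the job in; it is judged then, once.
The state is a dict: "time": time; "q": joint angles; "qd": joint speeds; "tau": joint torques, N m; "tool_pos": TCP position; "tcp_rot": TCP orientation; "force": force on the tool from outside, world axes, zero at the start; "ft_torque": the same for the moment, N m; "grip_width": finger opening in mm; "grip_force": force on a finger pad.
Only numpy, scipy, OpenCV 4.12 (cv2) and the standard library are available. Lean on these libraries where they do the work, as an engineer would, in place of code of your own. Each camera call takes 0.05 s, during which the arm holds its last target. There are 200 camera calls.

## Task

Hang the washed measuring cups that stand on the drip mat on the stand's hook by their handle slots, mouth to the post and pushed home, the smallest first and each next larger one over the one before, so that they hang nested. Then book the set in: pick up the scanner, hold it steady a hand's breadth from the stand's tag, aimed at the middle, for at least a second, and lay it back inside the outline on its charging pad, pointing as before. Leave the jars and other things where they are.

Things in the scene. Friction and masses are not known exactly. Their poses are not given: they have to be found in the camera images.
- xs_eye (a point): centre of the hanging slot in the handle of the smallest (blue-handled) cup; may be absent. x = the way its mouth faces, y = across the handle, z = up. Slot: 18 mm wide (y), 36 mm tall (z), right through. Handle: flat strip 36 mm wide (y), 5 mm thick (x), level with the rim, its top 30 mm above this point; it can be pinched from above across its width, beside or above the slot.
- cup_xs: the smallest (blue-handled) square steel measuring cup, about 120 g, starting on its side wall on the mat, handle up. Pan 56 x 56 mm, 36 mm deep, walls 3 mm, whole height 143 mm. Origin: middle of its underside; axes as xs_eye, which is 15.5 mm ahead (x) and 113 mm above. Rim 2.5 mm ahead of xs_eye, pan's middle 85 mm below it, pan's back 33.5 mm behind it.
- s_eye (a point): centre of the hanging slot in the handle of the second smallest (green-handled) cup; may be absent. x = the way its mouth faces, y = across the handle, z = up. Slot: 18 mm wide (y), 36 mm tall (z), right through. Handle: flat strip 36 mm wide (y), 5 mm thick (x), level with the rim, its top 30 mm above this point; it can be pinched from above across its width, beside or above the slot.
- cup_s: the second smallest (green-handled) square steel measuring cup, about 170 g, starting on its side wall on the mat, handle up. Pan 76 x 76 mm, 43 mm deep, walls 3 mm, whole height 153 mm. Origin: middle of its underside; axes as s_eye, which is 19 mm ahead (x) and 123 mm above. Rim 2.5 mm ahead of s_eye, pan's middle 85 mm below it, pan's back 40.5 mm behind it.
- m_eye (a point): centre of the hanging slot in the handle of the second largest (yellow-handled) cup; may be absent. x = the way its mouth faces, y = across the handle, z = up. Slot: 18 mm wide (y), 36 mm tall (z), right through. Handle: flat strip 36 mm wide (y), 5 mm thick (x), level with the rim, its top 30 mm above this point; it can be pinched from above across its width, beside or above the slot.
- cup_m: the second largest (yellow-handled) square steel measuring cup, about 220 g, starting on its side wall on the mat, handle up. Pan 96 x 96 mm, 50 mm deep, walls 3 mm, whole height 163 mm. Origin: middle of its underside; axes as m_eye, which is 22.5 mm ahead (x) and 133 mm above. Rim 2.5 mm ahead of m_eye, pan's middle 85 mm below it, pan's back 47.5 mm behind it.
- l_eye (a point): centre of the hanging slot in the handle of the largest (red-handled) cup; may be absent. x = the way its mouth faces, y = across the handle, z = up. Slot: 18 mm wide (y), 36 mm tall (z), right through. Handle: flat strip 36 mm wide (y), 5 mm thick (x), level with the rim, its top 30 mm above this point; it can be pinched from above across its width, beside or above the slot.
- cup_l: the largest (red-handled) square steel measuring cup, about 280 g, starting on its side wall on the mat, handle up. Pan 116 x 116 mm, 57 mm deep, walls 3 mm, whole height 173 mm. Origin: middle of its underside; axes as l_eye, which is 26 mm ahead (x) and 143 mm above. Rim 2.5 mm ahead of l_eye, pan's middle 85 mm below it, pan's back 54.5 mm behind it.
- stand: blue-painted steel hanging stand, fixed. Origin on the table below the root of the hook; x = from the hook's tip towards the post, z = up. Post 20 mm square, front face at x = 0, top at z = 210 mm. Base plate 12 mm thick, x -85 to 65, y -105 to 195 mm. The pans of neighbouring cups clear each other by 7 mm all round, so lower a cup to its hanging height before its mouth reaches the cup already there.
- hook_root (a point): where the hook leaves the post, on the bar's axis, 190 mm above the table; axes as the stand. Red round bar 8 mm thick, running to -x and rising 5 mm over 90 mm, then turned up; its tip ends at x = -98 mm, 14 mm above this point (bar axis). The first cup's slot centre hangs 14 mm below this point, 2.5 mm from the post; each next handle lies 5 mm further out. Its friction keeps a cup where it is left.
- tag (a point): centre of the printed station tag, white with black bars, 80 x 54 mm, in a blue holder on the stand beside the hook (140 mm to its +y), 98.5 mm above the table; it faces the stand's -x, leaning back 0.4 rad so that it looks slightly upward, and can be read by a level scanner. Axes as the stand.
- scanner_mid (a point): centre of the cordless in-line barcode scanner, a grey bar 150 x 46 x 30 mm (a thin black grip and orange button add 8 mm on top), about 180 g, lying flat on its pad; x = forward, out of its red window; z = up. It reads by itself whenever a tag is before the window: nothing is to be pressed.
- scanner_nose (a point): middle of the scanner's red reading window, 75 mm ahead of scanner_mid; the beam leaves along x
- scanner: the scanner itself; origin at the middle of its underside, axes as scanner_mid
- pad_mid (a point): middle of the scanner's charging pad, on its top face, 4 mm above the table, fixed: a flat black rubber mat 200 x 124 mm with a white outline 166 x 60 mm in which the scanner belongs; x = the way the scanner points there. The scanner's centre is then 15 mm above this point.
- jar_a: bystander, not to be disturbed: amber glass jar, 68 mm across, 100 mm tall; origin at the centre of its underside
- jar_b: bystander, not to be disturbed: clear glass jar, 68 mm across, 100 mm tall; origin at the centre of its underside
- jar_c: bystander, not to be disturbed: green glass jar, 60 mm across, 85 mm tall; origin at the centre of its underside
- bowl: bystander, not to be disturbed: steel bowl, 130 mm across, 50 mm tall; origin at the centre of its underside
- sanitiser: bystander, not to be disturbed: white bottle with a blue cap, 60 mm across, 150 mm tall; origin at the centre of its underside
- label_pad: bystander, not to be disturbed: white pad of labels, 100 x 60 x 30 mm; origin at the centre of its underside
- tape: bystander, not to be disturbed: blue roll of tape lying flat, 80 mm across, 25 mm tall; origin at the centre of its underside
Mind the look-alikes: they are no part of the job. Leave any green or yellow look-alike of the scanner alone.

How it is judged:
By the outcome, as a careful person would: the job done as asked, in the order asked, and still so for the second after the job is handed in, with the robot touching nothing.
Of cup_xs, cup_s, cup_m, cup_l only 3 to 4 are there at a start; the rules pass over those that are not, and their reading is None.
At some moment in a run one of scanner may be knocked a few centimetres aside while the robot is not near it.
It also fails if it takes over 208 s, if anything falls off the work surface, if the arm or the gripper's body presses on something with over 40 N, if the wrist force passes 120 N, or if a joint passes its speed limit or range.

## Working session

There is one attempt and no reset: what is moved stays moved. The work goes in short steps, Python scripts to look and compute and a tool call to move; the robot and the scene stay as the last step left them, time stands still between calls to the robot, and variables do not carry over. Pictures are saved under pics/ and viewed, at most 14 in all, crops included, and the job is handed in when it is done.

Besides the shell and the picture viewer there is one more tool, called after "Emit:" as name([rows], argument=value, ...), one row to a line, values as JSON. move_arm: Moves the arm, as the interface text tells. Its arguments: {"type":"object","properties":{"rows":{"type":"array"},"grip_force":{"type":"number"}},"required":["rows"]}

```bash
mkdir -p pics
cat > h.py <<'E'
import numpy as np, cv2
from plant import env
def snap(n,f):
    c=env.camera(n); cv2.imwrite(f'pics/{f}.png',c['frame']); 
    np.savez(f'pics/{f}.npz',**c); return c
def ray(c,u,v):
    F=192/np.tan(np.radians(float(c['fov_y']))/2); M=np.array(c['cam_to_world'])
    d=M[:3,:3]@np.array([(u-c['cx'])/F,-(v-c['cy'])/F,-1]); return M[:3,3],d
def atz(c,u,v,z):
    o,d=ray(c,u,v); return o+d*(z-o[2])/d[2]
def proj(c,p):
    F=192/np.tan(np.radians(float(c['fov_y']))/2); M=np.array(c['cam_to_world'])
    q=M[:3,:3].T@(np.array(p)-M[:3,3]); return c['cx']+F*q[0]/-q[2], c['cy']-F*q[1]/-q[2]
def tri(c1,p1,c2,p2):
    o,d=ray(c1,*p1);a,b=ray(c2,*p2)
    s,t=np.linalg.lstsq(np.array([d,-b]).T,a-o,rcond=None)[0]
    return (o+s*d+a+t*b)/2, np.linalg.norm(o+s*d-a-t*b)
def ld(f): return dict(np.load(f'pics/{f}.npz'))
E
python3 - <<'E'
from h import *
for n in ['scene','top']:
    c=snap(n,n+'0'); print({k:v for k,v in c.items() if k!='frame'})
    cv2.imwrite(f'pics/{n}0b.png',cv2.resize(c['frame'],(800,600),interpolation=cv2.INTER_CUBIC))
print(env.get_state())
E
```

```text
{'fov_y': 49.24714502841244, 'cx': 255.16194728851707, 'cy': 185.7738668892691, 'cam_to_world': array([[ 8.55276745e-02, -7.72482355e-01,  6.29250370e-01,
         1.38618578e+03],
       [ 9.96327717e-01,  6.88542689e-02, -5.08937084e-02,
        -5.06898221e+01],
       [-4.01208241e-03,  6.31292405e-01,  7.75534527e-01,
         1.27352191e+03],
       [ 0.00000000e+00,  0.00000000e+00,  0.00000000e+00,
         1.00000000e+00]])}
{'fov_y': 46.81066362790963, 'cx': 247.28539505620378, 'cy': 191.34115333202936, 'cam_to_world': array([[-2.50797060e-02,  9.83451858e-01, -1.79425334e-01,
         1.65997677e+02],
       [-9.99570946e-01, -2.73861289e-02, -1.03886887e-02,
        -6.47527563e+00],
       [-1.51305405e-02,  1.79087806e-01,  9.83716740e-01,
         1.72702114e+03],
       [ 0.00000000e+00,  0.00000000e+00,  0.00000000e+00,
         1.00000000e+00]])}
{'time': 0.1, 'q': array([ 9.98704675e-01,  3.77990041e-01,  7.98007259e-02,  1.27439944e+00,
       -1.29295339e-06,  1.46049045e+00]), 'qd': array([ 0.0011071 , -0.00308837,  0.00251149, -0.00034161, -0.00072546,
        0.0018786 ]), 'tau': array([ 1.59016752e-03, -4.64693248e+01,  2.70582497e+01,  1.19932444e-02,
       -1.00204643e-04, -7.99517466e-07]), 'tool_pos': array([255.87795192, 514.2933334 , 230.47025061]), 'tcp_rot': array([ 2.28846713e-01,  9.73462058e-01, -8.44765875e-04, -2.99278697e-04]), 'force': array([-0.1888177 , -0.9266604 , -0.27703174]), 'ft_torque': array([ 0.06763487, -0.01594386, -0.02141385]), 'grip_force': 0.0, 'grip_width': 85.24793875396034}
```

View pics/scene0b.png

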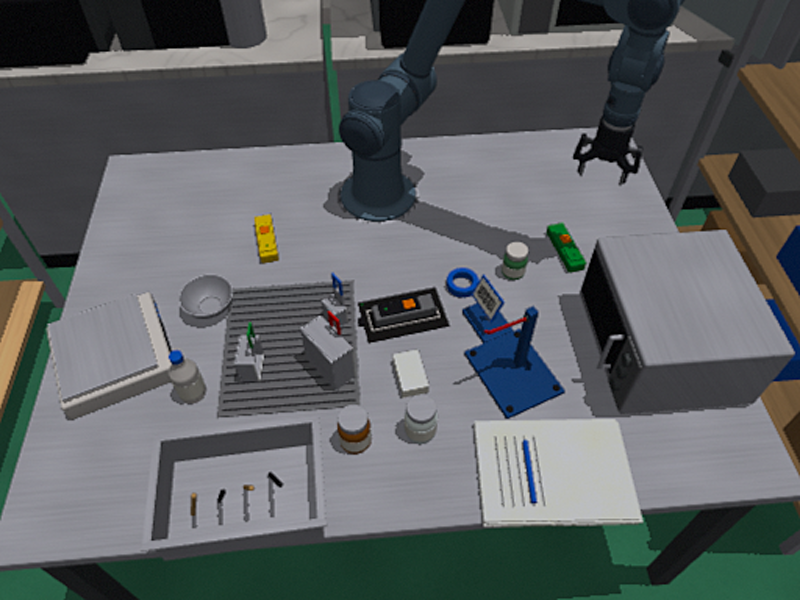

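View pics/top0b.png

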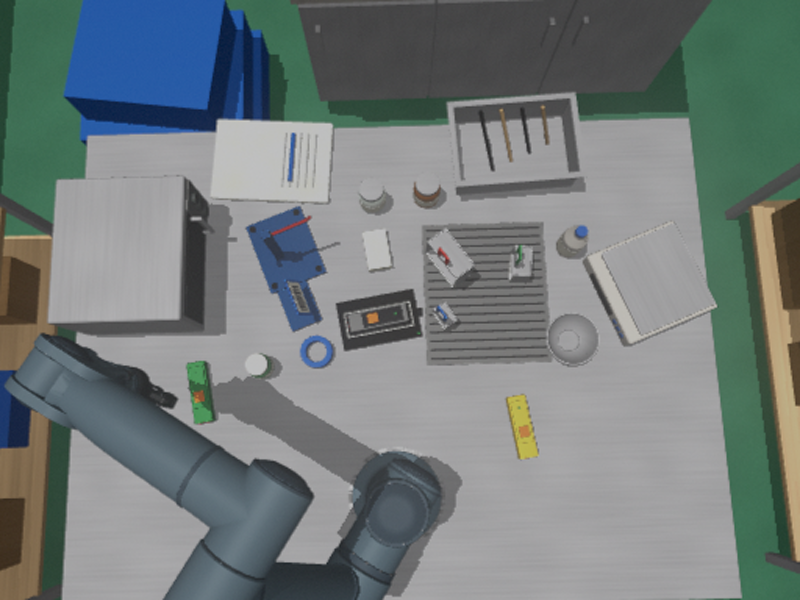

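Run:
```python
from h import *
t=ld('top0')['frame'];s=ld('scene0')['frame']
def cr(f,x,y,w,h,k): return cv2.resize(f[y:y+h,x:x+w],None,fx=k,fy=k,interpolation=cv2.INTER_CUBIC)
cv2.imwrite('pics/a.png',cr(t,205,135,160,100,5))
cv2.imwrite('pics/b.png',cr(s,135,170,100,90,6))
cv2.imwrite('pics/c.png',np.hstack([cr(t,150,125,78,100,5),cr(s,290,170,80,100,5)]))
```

```text
(no output)
```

View pics/a.png

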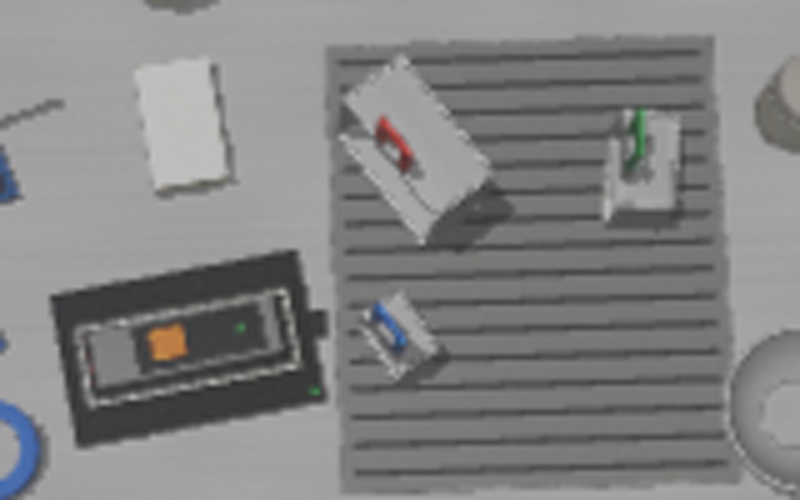

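View pics/b.png

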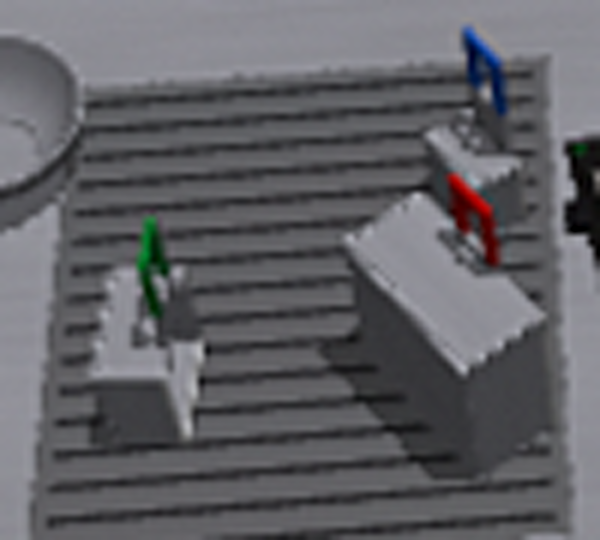

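View pics/c.png

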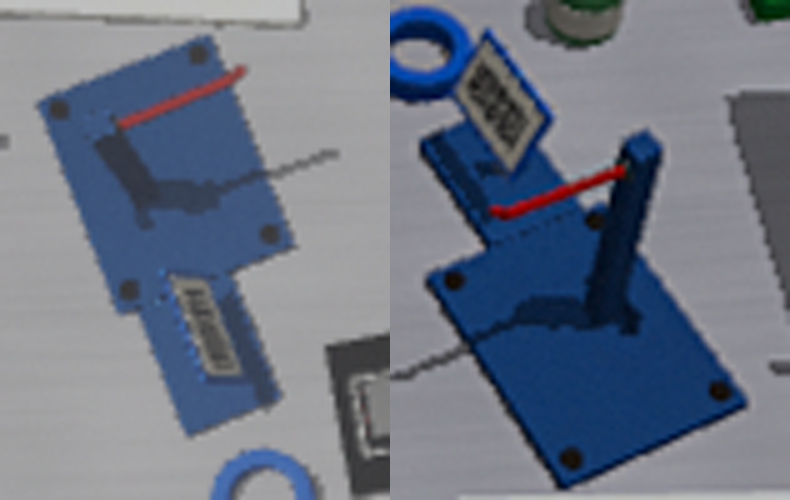

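```bash
cat >> h.py <<'E'
def cupw(x,y,yaw,w,d,ht,z0=0):
    # x,y = eye position, mouth yaw
    R=np.array([[np.cos(yaw),-np.sin(yaw),0],[np.sin(yaw),np.cos(yaw),0],[0,0,1]])
    e=ht-30
    B=lambda x0,x1,y0,y1,a,b:[[p,q,r] for p in(x0,x1) for q in(y0,y1) for r in(a,b)]
    out=[]
    for b in (B(2.5-d,2.5,-w/2,w/2,-e,w-e),B(-2.5,2.5,-18,18,w-e,30),B(-2.5,2.5,-9,9,-18,18)):
        out.append(np.array(b)@R.T+[x,y,e+z0])
    return out
def draw(img,c,boxes,k,ox,oy,col):
    for b in boxes:
        P=[tuple(int(round(t)) for t in ((u-ox+.5)*k,(v-oy+.5)*k)) for u,v in (proj(c,p) for p in b)]
        for i in range(8):
            for j in (1,2,4):
                if i^j>i: cv2.line(img,P[i],P[i^j],col,1)
E
python3 - <<'E'
from h import *
t=ld('top0');s=ld('scene0')
A=lambda u,v:(205+u/5-.5,135+v/5-.5)
Bq=lambda u,v:(135+u/6-.5,170+v/6-.5)
H={'xs':146,'s':156,'l':176}
pts={'xs':[(377,303),(403,348),(466,32),(502,68)],'s':[(641,110),(638,158),(150,220),(160,265)],'l':[(380,118),(411,165),(452,178),(494,220)]}
for k,(a,b,c,d) in pts.items():
    for p,q in ((a,c),(b,d)):
        print(k,atz(t,*A(*p),H[k]).round(),atz(s,*Bq(*q),H[k]).round(),tri(t,A(*p),s,Bq(*q)))
C=lambda u,v:(150+u/5-.5,125+v/5-.5); D=lambda u,v:(290+(u-390)/5-.5,170+v/5-.5)
for n,p,q in [('tip',(240,71),(496,211)),('root',(118,125),(624,170))]: print(n,tri(t,C(*p),s,D(*q)))
for n,p,z in [('baseA',(38,103),12),('baseB',(210,36),12),('baseC',(294,245),12),('ext',(190,436),12),('ext2',(281,398),12)]: print(n,atz(t,*C(*p),z).round(1))
for n,p in [('bA',(427,278)),('bB',(568,488)),('bD',(747,402))]: print(n,atz(s,*D(*p),12).round(1))
# pad and scanner
for n,p,z in [('p1',(50,297),4),('p2',(297,251),4),('p3',(325,400),4),('p4',(78,445),4),('s1',(85,332),34),('s2',(278,293),34),('s3',(290,352),34),('s4',(97,388),34),('red',(93,370),19)]: print(n,atz(t,*A(*p),z).round(1))
E
```

```text
xs [ 437. -107.  146.] [ 408. -124.  146.] (array([ 432.60306589, -114.00691846,  173.90788918]), np.float64(17.021986135333005))
xs [ 404. -125.  146.] [ 438. -104.  146.] (array([ 409.0320512 , -116.32642478,  113.18970346]), np.float64(21.58803467501174))
s [ 573. -304.  156.] [ 538. -300.  156.] (array([ 563.7651506 , -295.21267636,  190.1706437 ]), np.float64(4.719476235649486))
s [ 537. -300.  156.] [ 569. -293.  156.] (array([ 544.655942  , -303.22578663,  122.76214796]), np.float64(5.432257130037265))
l [ 567. -113.  176.] [ 539. -132.  176.] (array([ 560.39944237, -120.54278343,  202.98308213]), np.float64(19.395999070741816))
l [ 532. -134.  176.] [ 570. -110.  176.] (array([ 540.79998155, -124.3535391 ,  138.40701277]), np.float64(24.43302555436278))
tip (array([639.4148492 , 182.93887165, 205.77451234]), np.float64(0.9454703276992155))
root (array([605.81215004, 272.6932243 , 193.02818563]), np.float64(1.611165068670607))
baseA [677.7 369.3  12. ]
baseB [729.7 230.6  12. ]
baseC [555.  164.4  12. ]
ext [404.5 247.1  12. ]
ext2 [432.6 175.7  12. ]
bA [558.1 166.4  12. ]
bB [733.5 235.5  12. ]
bD [679.1 370.9  12. ]
p1 [473.6 141.4   4. ]
p2 [505.1 -54.7   4. ]
p3 [385.9 -72.8   4. ]
p4 [355.8 120.9   4. ]
s1 [440.  112.1  34. ]
s2 [466.5 -38.1  34. ]
s3 [420.  -45.9  34. ]
s4 [396.1 103.5  34. ]
red [412.3 107.3  19. ]
```

Run:
```python
from h import *
t=ld('top0');s=ld('scene0')
a=cv2.resize(t['frame'][135:235,255:365],None,fx=5,fy=5,interpolation=cv2.INTER_CUBIC)
b=cv2.resize(s['frame'][165:265,135:235],None,fx=5,fy=5,interpolation=cv2.INTER_CUBIC)
r=np.radians
rows=[]
for sg,col in ((0,(255,0,255)),):
  A=a.copy();B=b.copy()
  for e in [(422,-115,r(121),56,36,143),(554,-300,r(92),76,43,153),(552,-122,r(123),116,57,173)]:
    bx=cupw(*e,z0=3)
    draw(A,t,bx,5,255,135,col);draw(B,s,bx,5,135,165,col)
  rows.append(np.hstack([A[:,:]*1,B]))
o=np.vstack(rows);cv2.imwrite('pics/d.png',cv2.resize(o,(800,int(800/o.shape[1]*o.shape[0]))))
C=lambda u,v:(150+u/5-.5,125+v/5-.5); D=lambda u,v:(290+(u-390)/5-.5,170+v/5-.5)
print('tag',tri(t,C(208,327),s,D(503,101)),atz(t,*C(208,327),98.5),atz(s,*D(503,101),98.5))
print(env.get_state()['tcp_rot'])
c=snap('wrist','w0');print(np.array(c['cam_to_world']).round(2),c['fov_y'])
```

```text
tag (array([473.69328188, 223.39026735, 104.3813705 ]), np.float64(6.880794080964425)) [474.3640924  220.75491564  98.5       ] [469.02518624 228.29518014  98.5       ]
[ 2.28846713e-01  9.73462058e-01 -8.44765875e-04 -2.99278697e-04]
[[ 4.5000e-01 -8.5000e-01 -2.9000e-01  1.8124e+02]
 [ 9.0000e-01  4.2000e-01  1.5000e-01  5.5184e+02]
 [-0.0000e+00 -3.2000e-01  9.5000e-01  3.7445e+02]
 [ 0.0000e+00  0.0000e+00  0.0000e+00  1.0000e+00]] 58.47413912004524
```

View pics/d.png

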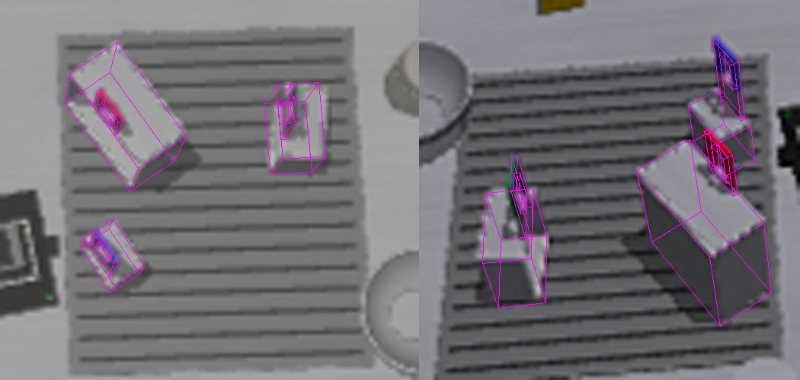

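Emit:
move_arm([
  [1, 0.014, -0.039, 0.007, -4],
  [1, 0.028, -0.078, 0.014, -8],
  [1, 0.042, -0.117, 0.021, -12],
  [1, 0.056, -0.156, 0.028, -16],
  [1, 0.07, -0.195, 0.035, -20],
  [1, 0.084, -0.234, 0.042, -24],
  [1, 0.098, -0.273, 0.049, -28],
  [1, 0.11, -0.31, 0.05, -32.5],
], grip_force=60)

```text
time: 0.82
tool_pos: [366.8, 203.2, 282.3]
tcp_rot: [0.493, 0.87, 0.001, 0.001]
force: [0.7, 0.0, 0.1]
grip_width: 85.2
grip_force: 0.0
```

Emit:
move_arm([
  [1, 0.008, -0.041, 0, 0],
  [1, 0.016, -0.082, 0, 0],
  [1, 0.024, -0.122, 0, 0],
  [1, 0.032, -0.163, -0.01, 0],
  [1, 0.04, -0.204, -0.02, 0],
  [1, 0.048, -0.245, -0.03, 0],
  [1, 0.056, -0.286, -0.04, 0],
  [1, 0.06, -0.327, -0.04, 0],
])

```text
time: 1.48
tool_pos: [424.8, -119.2, 239.7]
tcp_rot: [0.492, 0.871, 0.0, -0.001]
force: [1.0, 1.1, 0.7]
grip_width: 85.1
grip_force: 0.0
```

Run:
```python
from h import *
c=snap('wrist','w1'); im=cv2.resize(c['frame'],None,fx=1.5,fy=1.5,interpolation=cv2.INTER_CUBIC)
bx=cupw(422,-115,np.radians(121),56,36,143,z0=3); draw(im,c,bx,1.5,0,0,(255,0,255))
cv2.imwrite('pics/w1b.png',im)
s=env.get_state();print(s['tool_pos'],s['tcp_rot'],s['time'],s['q'])
```

```text
[ 426.07827148 -126.83538825  240.03529294] [ 0.49537685  0.86867327 -0.00277977  0.00088736] 1.5333 [-0.42818156  0.11040095 -0.24612353  1.21300448 -0.00569667  0.60835689]
```

View pics/w1b.png

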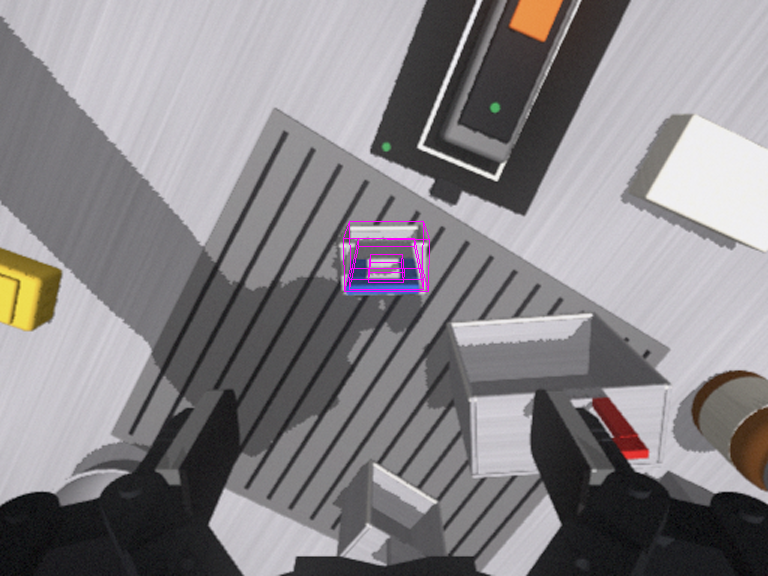

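Emit:
move_arm([
  [1, 0, 0, -0.02, 0],
  [1, 0, 0, -0.045, 0],
  [1, 0, 0, -0.07, 0],
  [1, 0, 0, -0.095, 0],
  [1, 0, 0, -0.115, 0],
  [1, 0, 0, -0.128, 0],
  [1, 0, 0, -0.136, 0],
  [1, 0, 0, -0.136, 0],
])

```text
time: 2.2
tool_pos: [424.2, -116.9, 103.9]
tcp_rot: [0.492, 0.871, -0.0, -0.002]
force: [-0.1, 0.2, -0.5]
grip_width: 85.1
grip_force: 0.0
```

Emit:
move_arm([
  [0.3, 0, 0, 0, 0],
  [0, 0, 0, 0, 0],
  [-0.1, 0, 0, 0, 0],
  [-0.4, 0, 0, 0, 0],
  [-1, 0, 0, 0, 0],
  [-1, 0, 0, 0, 0],
  [-1, 0, 0, 0, 0],
  [-1, 0, 0, 0, 0],
], grip_force=60)

```text
time: 2.87
tool_pos: [426.6, -118.1, 106.4]
tcp_rot: [0.492, 0.87, 0.0, 0.001]
force: [-0.7, -0.2, 6.3]
grip_width: 35.1
grip_force: 59.1
```

Run:
```python
from h import *
c=snap('wrist','w2'); im=cv2.resize(c['frame'],None,fx=1.3,fy=1.3,interpolation=cv2.INTER_CUBIC)
bx=cupw(422,-115,np.radians(121),56,36,143,z0=3); draw(im,c,bx,1.3,0,0,(255,0,255))
cv2.imwrite('pics/w2b.png',im)
s=env.get_state();print(s['tool_pos'],s['tcp_rot'],s['time'],s['force'],s['grip_width'],s['grip_force'])
```

```text
[ 426.57777505 -118.08886774  106.36809277] [4.92132562e-01 8.70519610e-01 1.41319900e-04 1.06284437e-03] 2.9167 [-0.62794927  0.46669958  6.7248349 ] 34.77739533235525 59.05658841133118
```

View pics/w2b.png

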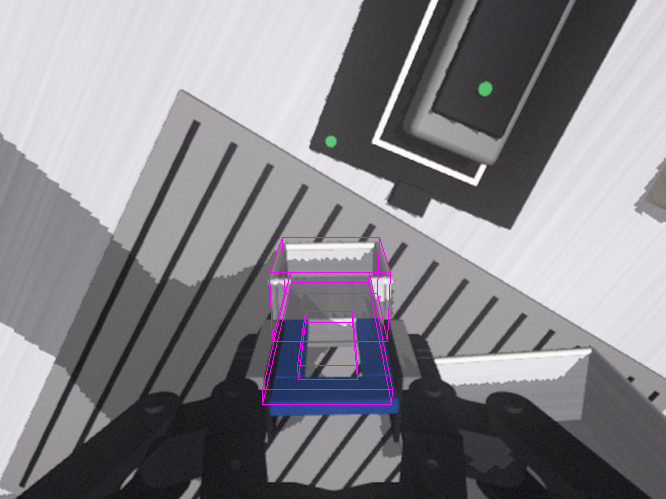

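Emit:
move_arm([
  [-1, 0, 0, 0.01, 0],
  [-1, 0, 0, 0.03, 0],
  [-1, 0, 0, 0.055, 0],
  [-1, 0, 0, 0.08, 0],
  [-1, 0, 0, 0.105, 0],
  [-1, 0, 0.01, 0.125, 0],
  [-1, 0.005, 0.03, 0.14, 0],
  [-1, 0.01, 0.055, 0.144, 0],
])

```text
time: 3.58
tool_pos: [437.0, -63.3, 252.0]
tcp_rot: [0.493, 0.87, 0.0, 0.002]
force: [0.7, 1.4, -0.7]
grip_width: 34.9
grip_force: 59.7
```

Emit:
move_arm([
  [-1, 0.02, 0.028, 0, -1],
  [-1, 0.04, 0.056, 0, -2],
  [-1, 0.06, 0.084, 0, -3],
  [-1, 0.08, 0.11, 0, -4.5],
  [-1, 0.1, 0.135, 0, -6],
  [-1, 0.12, 0.155, 0, -8],
  [-1, 0.135, 0.17, 0, -10],
  [-1, 0.145, 0.18, 0, -10.5],
])

```text
time: 4.25
tool_pos: [581.6, 119.3, 248.3]
tcp_rot: [0.569, 0.822, -0.0, -0.001]
force: [0.0, 0.3, -1.4]
grip_width: 35.1
grip_force: 59.9
```

Run:
```python
from h import *
c=ld('w2'); m=np.array([-.515,.857])
for z in (146,148):
  for n,u,v in [('fl',268,400),('fr',398,400),('rl',270,412),('rr',400,412)]:
    p=atz(c,u/1.3-.2,v/1.3-.2,z); d=p[:2]-[426.58,-118.09]; print(z,n,p.round(1),'fwd',round(d@m,1),'lat',round(d@[-.857,-.515],1))
s=env.get_state();print(s['tool_pos'],s['tcp_rot'],s['time'],s['force'],s['grip_width'],s['grip_force'])
```

```text
146 fl [ 408.7 -124.5  146. ] fwd 3.8 lat 18.6
146 fr [ 439.8 -105.7  146. ] fwd 3.8 lat -17.7
146 rl [ 411.1 -127.7  146. ] fwd -0.3 lat 18.2
146 rr [ 442.5 -108.8  146. ] fwd -0.3 lat -18.5
148 fl [ 408.2 -123.   148. ] fwd 5.3 lat 18.3
148 fr [ 438.7 -104.6  148. ] fwd 5.3 lat -17.3
148 rl [ 410.6 -126.2  148. ] fwd 1.3 lat 17.9
148 rr [ 441.4 -107.6  148. ] fwd 1.4 lat -18.1
[581.5966998  119.28434874 248.34179159] [ 5.69480652e-01  8.22004548e-01 -1.04963525e-04 -5.47054647e-04] 4.25 [ 0.0434567   0.30066843 -1.40205223] 35.10436089161998 59.85478028655052
```

Emit:
move_arm([
  [-1, 0.015, 0.008, 0, 0],
  [-1, 0.035, 0.018, 0, 0],
  [-1, 0.055, 0.028, -0.01, 0],
  [-1, 0.067, 0.035, -0.025, 0],
  [-1, 0.067, 0.035, -0.045, 0],
  [-1, 0.067, 0.035, -0.055, 0],
  [-1, 0.067, 0.035, -0.058, 0],
  [-1, 0.067, 0.035, -0.058, 0],
])

```text
time: 4.92
tool_pos: [646.3, 152.0, 190.1]
tcp_rot: [0.57, 0.822, -0.001, -0.001]
force: [-0.3, 0.2, -1.4]
grip_width: 34.5
grip_force: 60.1
```

Run:
```python
from h import *
for n in ('wrist','top','scene'): c=snap(n,n+'3')
s=env.get_state();print(s['tool_pos'],s['tcp_rot'],s['time'],s['force'],s['grip_width'])
w=ld('wrist3')['frame'];t=ld('top3')['frame'];sc=ld('scene3')['frame']
k=lambda f,z,sz:cv2.resize(f,sz,interpolation=cv2.INTER_CUBIC)
o=np.vstack([k(t[120:195,150:250],0,(400,300)),k(sc[160:235,270:370],0,(400,300))])
cv2.imwrite('pics/m3.png',np.hstack([k(w[:, :],0,(400,300)) if 0 else np.vstack([k(w[0:192,128:384],0,(400,300)),k(w[192:384,128:384],0,(400,300))]),o]))
```

```text
[648.02629757 152.16437719 192.9381349 ] [5.69834853e-01 8.21758657e-01 6.69879505e-04 7.08332703e-04] 5.0667 [ 0.60729399 -0.10752831 -0.20145042] 34.857813405215296
```

View pics/m3.png

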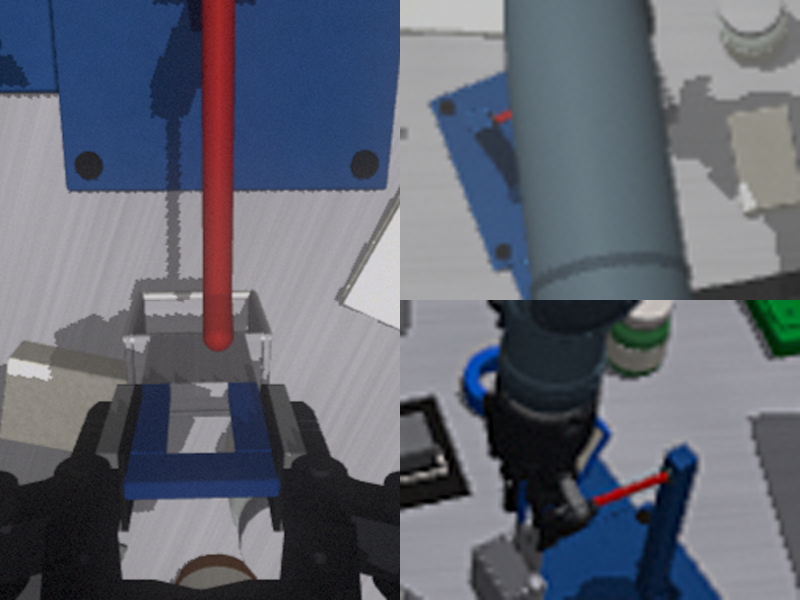

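Run:
```python
from h import *
c=ld('wrist3'); s=env.get_state(); T=s['tool_pos'][:2]
q=lambda u,v:(128+u/1.5625-.5,v/1.5625-.5)
ex=np.array([-.35,.937]);ey=np.array([-.937,-.35])
def sh(n,u,v,z):
    p=atz(c,*q(u,v),z); d=p[:2]-T; print(n,p.round(1),'fwd',round(d@ex,1),'lat',round(d@ey,1))
sh('tip',217,335,206); sh('hook far',217,100,192)
sh('slotL top',167,452,218);sh('slotR top',231,452,218);sh('hanL rear',125,497,230);sh('hanR rear',279,490,230);sh('hanL fr',127,458,230);sh('hanR fr',275,452,230)
print(c['cx'],c['cy'])
```

```text
tip [639.1 181.9 206. ] fwd 30.9 lat -2.0
hook far [618.8 235.4 192. ] fwd 88.2 lat -1.8
slotL top [636.7 152.1 218. ] fwd 3.9 lat 10.6
slotR top [651.9 157.8 218. ] fwd 3.9 lat -5.6
hanL rear [629.6 145.  230. ] fwd -0.3 lat 19.8
hanR rear [662.6 159.6 230. ] fwd 1.9 lat -16.2
hanL fr [626.7 155.4 230. ] fwd 10.5 lat 18.8
hanR fr [657.7 168.8 230. ] fwd 12.2 lat -14.8
256.1348785964193 192.2414860178677
```

Emit:
move_arm([
  [-1, 0.0037, 0.0014, 0, 0],
  [-1, 0.0037, 0.0014, 0, 0],
  [-1, 0.0002, 0.0108, 0, 0],
  [-1, -0.0033, 0.0201, 0, 0],
  [-1, -0.0068, 0.0295, 0, 0],
  [-1, -0.0103, 0.0389, 0, 0],
  [-1, -0.0138, 0.0483, 0, 0],
  [-1, -0.0138, 0.0483, 0, 0],
])

```text
time: 5.73
tool_pos: [632.7, 203.3, 191.5]
tcp_rot: [0.568, 0.823, 0.0, -0.0]
force: [0.6, -0.3, -1.5]
grip_width: 34.8
grip_force: 60.1
```

Emit:
move_arm([
  [-1, 0, 0, -0.003, 0],
  [-1, 0, 0, -0.006, 0],
  [-1, 0, 0, -0.009, 0],
  [-1, 0, 0, -0.012, 0],
  [-1, 0, 0, -0.014, 0],
  [-1, 0, 0, -0.016, 0],
  [-1, 0, 0, -0.016, 0],
  [-1, 0, 0, -0.016, 0],
])

```text
time: 6.4
tool_pos: [633.9, 200.4, 175.3]
tcp_rot: [0.57, 0.822, -0.0, -0.0]
force: [0.4, 0.5, -1.7]
grip_width: 34.8
grip_force: 60.1
```

```bash
cat >> h.py <<'E'
def st():
    s=env.get_state(); d=s['tool_pos'][:2]-np.array([604.8,273.8]); a=np.degrees(2*np.arctan2(s['tcp_rot'][1],s['tcp_rot'][0]))-90
    print('stand x,y',(d@[-.35,.937]).round(1),(d@[-.937,-.35]).round(1),'tool',s['tool_pos'].round(1),'close',a.round(1),'F',s['force'].round(1),'M',s['ft_torque'].round(2),'w',round(s['grip_width'],1),'t',s['time'])
E
python3 - <<'E'
from h import *
st(); c=snap('wrist','w4'); cv2.imwrite('pics/w4b.png',cv2.resize(c['frame'],(640,480)))
E
```

```text
stand x,y -79.0 -1.6 tool [633.9 200.4 175.3] close 20.5 F [ 0.4  0.5 -1.7] M [0.05 0.04 0.02] w 34.8 t 6.4
```

View pics/w4b.png

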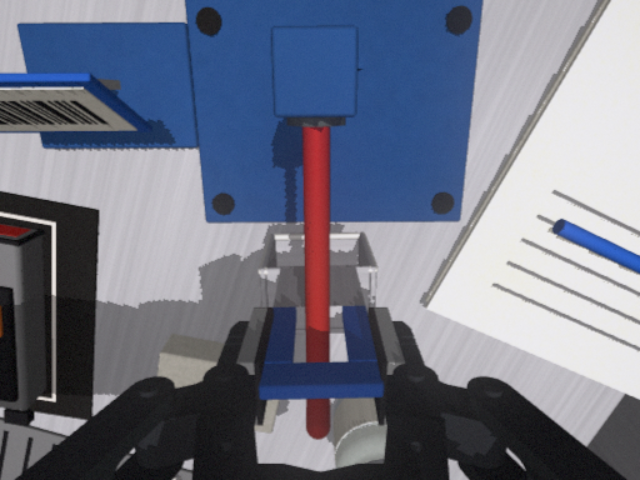

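Emit:
move_arm([
  [-1, -0.0035, 0.0094, -0.001, 0],
  [-1, -0.007, 0.0187, -0.002, 0],
  [-1, -0.0105, 0.0281, -0.003, 0],
  [-1, -0.014, 0.0375, -0.004, 0],
  [-1, -0.0175, 0.0469, -0.005, 0],
  [-1, -0.021, 0.0562, -0.006, 0],
  [-1, -0.0227, 0.0609, -0.007, 0],
  [-1, -0.0227, 0.0609, -0.007, 0],
])

```text
time: 7.12
tool_pos: [610.4, 263.1, 168.1]
tcp_rot: [0.569, 0.822, -0.0, -0.0]
force: [-0.1, -0.1, -0.7]
grip_width: 34.9
grip_force: 60.1
```

Emit:
move_arm([
  [-1, -0.0007, 0.0019, 0, 0],
  [-1, -0.0014, 0.0037, 0, 0],
  [-1, -0.0017, 0.0047, 0, 0],
  [-1, -0.0021, 0.0056, 0, 0],
  [-1, -0.0025, 0.0066, 0, 0],
  [-1, -0.0028, 0.0075, 0, 0],
  [-1, -0.0032, 0.0084, 0, 0],
  [-1, -0.0032, 0.0084, 0, 0],
])

```text
time: 7.78
tool_pos: [608.6, 268.7, 168.5]
tcp_rot: [0.57, 0.822, -0.001, 0.001]
force: [2.3, -4.6, -0.4]
grip_width: 34.9
grip_force: 60.2
```

Run:
```python
from h import *
st()
```

```text
stand x,y -6.1 -1.7 tool [608.6 268.7 168.5] close 20.5 F [ 2.3 -4.6 -0.4] M [-0.79 -0.24 -0.01] w 34.9 t 7.7833
```

Emit:
move_arm([
  [-1, 0, 0, -0.001, 0],
  [-1, 0, 0, -0.002, 0],
  [-1, 0, 0, -0.002, 0],
  [-0.1, 0, 0, -0.002, 0],
  [0.1, 0, 0, -0.002, 0],
  [0.4, 0, 0, -0.002, 0],
  [0.4, 0, 0, -0.002, 0],
  [0.4, 0, 0, -0.002, 0],
])

```text
time: 8.45
tool_pos: [607.9, 270.3, 166.5]
tcp_rot: [0.57, 0.822, 0.0, -0.0]
force: [-0.1, 0.1, -0.7]
grip_width: 60.1
grip_force: 0.0
```

Emit:
move_arm([
  [0.4, 0, 0, 0.01, 0],
  [0.4, 0, 0, 0.025, 0],
  [0.4, 0, 0, 0.045, 0],
  [0.4, 0, 0, 0.065, 0],
  [0.4, 0, 0, 0.085, 0],
  [0.4, 0, 0, 0.1, 0],
  [0.4, 0.01, -0.02, 0.11, 0],
  [0.4, 0.02, -0.05, 0.11, 0],
])

```text
time: 9.12
tool_pos: [628.8, 222.4, 280.5]
tcp_rot: [0.568, 0.823, 0.003, 0.002]
force: [0.0, -0.2, 0.9]
grip_width: 59.9
grip_force: 0.0
```

Run:
```python
from h import *
st(); c=snap('wrist','w5'); cv2.imwrite('pics/w5b.png',cv2.resize(c['frame'],(640,480)))
```

```text
stand x,y -56.6 -4.5 tool [628.8 222.4 280.5] close 20.8 F [ 0.  -0.2  0.9] M [-0.06  0.01 -0.02] w 59.9 t 9.1167
```

View pics/w5b.png

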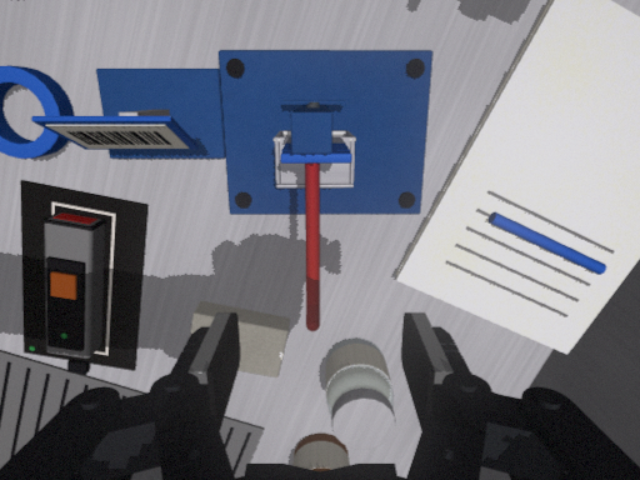

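Emit:
move_arm([
  [0.4, -0.005, -0.035, 0, -2],
  [0.6, -0.01, -0.07, 0, -4],
  [0.8, -0.015, -0.105, 0, -6],
  [1, -0.02, -0.14, 0, -8],
  [1, -0.025, -0.175, 0, -10],
  [1, -0.03, -0.21, 0, -12],
  [1, -0.035, -0.245, 0, -15],
  [1, -0.04, -0.28, 0, -18.5],
])

```text
time: 9.83
tool_pos: [587.5, -61.5, 277.3]
tcp_rot: [0.695, 0.719, 0.0, 0.0]
force: [0.7, 0.1, -0.2]
grip_width: 85.3
grip_force: 0.0
```

Emit:
move_arm([
  [1, -0.005, -0.035, 0, 0],
  [1, -0.01, -0.07, 0, 0],
  [1, -0.015, -0.105, 0, 0],
  [1, -0.02, -0.14, -0.005, 0],
  [1, -0.025, -0.175, -0.01, 0],
  [1, -0.03, -0.21, -0.015, 0],
  [1, -0.035, -0.24, -0.02, 0],
  [1, -0.035, -0.249, -0.02, 0],
])

```text
time: 10.5
tool_pos: [551.3, -313.3, 255.6]
tcp_rot: [0.696, 0.718, -0.001, -0.0]
force: [0.2, -0.2, -0.8]
grip_width: 85.5
grip_force: 0.0
```

```bash
cat >> h.py <<'E'
from scipy.optimize import minimize
def fit(c,mask,x0,w,d,ht,z0=3):
    K=4; ys,xs=np.where(mask); u0,v0,u1,v1=xs.min()-8,ys.min()-8,xs.max()+8,ys.max()+8
    M=cv2.resize(mask[v0:v1,u0:u1].astype(np.uint8)*255,None,fx=K,fy=K,interpolation=cv2.INTER_LINEAR)>127
    def P(p): return np.array([[((a-u0+.5)*K),((b-v0+.5)*K)] for a,b in (proj(c,q) for q in p)])
    def ren(t):
        x,y,yaw,lo=t; R=np.array([[np.cos(yaw),-np.sin(yaw),0],[np.sin(yaw),np.cos(yaw),0],[0,0,1]]); e=ht-30+z0
        B=lambda Y,a,b:np.array([[p,q,r] for p in(-2.5,2.5) for q in(-Y,Y) for r in(a,b)])@R.T+[x,y,e]
        I=np.zeros(M.shape,np.uint8); cv2.fillConvexPoly(I,cv2.convexHull((P(B(18,lo,30))*16).astype(np.int32)),255,shift=4)
        h=[]
        for X in(-2.5,2.5):
            b=np.array([[X,-9,-18],[X,9,-18],[X,9,18],[X,-9,18]])@R.T+[x,y,e]; J=np.zeros_like(I); cv2.fillConvexPoly(J,(P(b)*16).astype(np.int32),255,shift=4); h.append(J>0)
        I[h[0]&h[1]]=0; return I>0
    f=lambda t:1-(ren(t)&M).sum()/(ren(t)|M).sum()
    best=None
    for lo in(-20,0,15):
        s=np.array([*x0,lo]); r=minimize(f,s,method='Nelder-Mead',options=dict(initial_simplex=np.vstack([s]+[s+v for v in np.diag([4,4,.06,6])]),xatol=.05,fatol=1e-4,maxiter=250))
        if best is None or r.fun<best.fun: best=r
    return best.x,1-best.fun
def gmask(c,col):
    h=cv2.cvtColor(c['frame'],cv2.COLOR_BGR2HSV); H,S,V=cv2.split(h)
    m={'g':(H>45)&(H<80),'r':(H<8)|(H>172),'b':(H>100)&(H<125)}[col]&(S>110)&(V>40)
    return m
def near(c,m,p,r):
    u,v=proj(c,p); n,l,s,ce=cv2.connectedComponentsWithStats(m.astype(np.uint8))
    k=[i for i in range(1,n) if s[i,4]>15 and np.hypot(*(ce[i]-[u,v]))<r]; print('blobs',[(s[i,4],ce[i].round()) for i in k]); return np.isin(l,k)
E
python3 - <<'E'
from h import *
st(); c=snap('wrist','w6'); st()
m=near(c,gmask(c,'g'),[554,-300,126],60); r=fit(c,m,[554,-300,np.radians(92)],76,43,153); print(r[0],np.degrees(r[0][2]),r[1])
w1=ld('w1'); m=near(w1,gmask(w1,'b'),[422,-115,116],60); r=fit(w1,m,[422,-115,np.radians(121)],56,36,143); print('xs check',r[0],np.degrees(r[0][2]),r[1])
E
```

```text
stand x,y -531.4 255.6 tool [ 551.3 -313.3  255.6] close 1.8 F [ 0.2 -0.2 -0.8] M [-0.   -0.01 -0.01] w 85.5 t 10.5
stand x,y -531.3 255.0 tool [ 551.9 -313.   255.8] close 1.8 F [ 0.2 -1.3 -0.5] M [-0.06 -0.01 -0.01] w 85.2 t 10.55
blobs [(np.int32(260), array([263., 181.]))]
[ 555.08661582 -304.25789899    1.47267413   29.99820913] 84.37801233331304 0.7960084436768374
blobs [(np.int32(750), array([254., 186.]))]
xs check [ 421.98643695 -117.7995564     2.11693621   -1.21334909] 121.29151013756133 0.8104515241806096
```

```bash
sed -i 's/(S>110)&(V>40)/(S>100)\&(V>18)/' h.py
python3 - <<'E'
from h import *
c=ld('w6')
m=near(c,gmask(c,'g'),[554,-300,126],60)
for y in (84,92):
  r=fit(c,m,[554,-302,np.radians(y)],76,43,153); print(r[0],np.degrees(r[0][2]),r[1])
w1=c; 
im=cv2.resize(c['frame'][110:260,160:360],None,fx=4,fy=4,interpolation=cv2.INTER_CUBIC)
draw(im,c,cupw(*r[0][:3],76,43,153,3),4,160,110,(255,0,255)); cv2.imwrite('pics/w6b.png',im)
E
```

```text
blobs [(np.int32(285), array([263., 181.]))]
[ 555.25734335 -304.12487178    1.47530906   29.99849031] 84.5289828050171 0.8674191696958102
[ 555.08161021 -304.11971261    1.47787184   30.00667193] 84.67581894179784 0.8669724770642202
```

View pics/w6b.png

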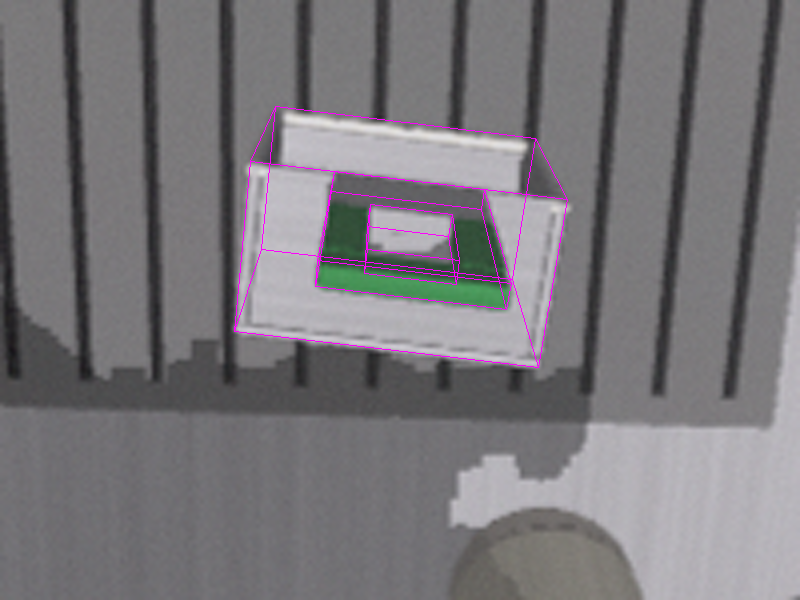

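Emit:
move_arm([
  [1, 0.0025, 0.002, -0.01, -3],
  [1, 0.0025, 0.002, -0.03, -7.2],
  [1, 0.0025, 0.002, -0.055, -7.2],
  [1, 0.0025, 0.002, -0.08, -7.2],
  [1, 0.0025, 0.002, -0.105, -7.2],
  [1, 0.0025, 0.002, -0.125, -7.2],
  [1, 0.0025, 0.002, -0.137, -7.2],
  [1, 0.0025, 0.002, -0.14, -7.2],
])

```text
time: 11.22
tool_pos: [554.5, -304.6, 114.3]
tcp_rot: [0.738, 0.675, -0.0, -0.002]
force: [0.4, -0.2, 0.2]
grip_width: 85.5
grip_force: 0.0
```

Emit:
move_arm([
  [0.3, 0, 0, 0, 0],
  [0, 0, 0, 0, 0],
  [-0.1, 0, 0, 0, 0],
  [-0.4, 0, 0, 0, 0],
  [-1, 0, 0, 0, 0],
  [-1, 0, 0, 0, 0],
  [-1, 0, 0, 0, 0],
  [-1, 0, 0, 0, 0],
])

```text
time: 11.88
tool_pos: [556.2, -307.5, 118.1]
tcp_rot: [0.738, 0.675, 0.0, 0.001]
force: [-0.9, 0.7, 6.2]
grip_width: 34.8
grip_force: 59.7
```

Run:
```python
from h import *
st(); c=snap('wrist','w7'); st(); s=env.get_state()
m=near(c,gmask(c,'g'),[555,-304,126],60)
r=fit(c,m,[555,-304,np.radians(84.5)],76,43,153); x=r[0]; print(x,np.degrees(x[2]),r[1])
d=x[:2]-s['tool_pos'][:2]; e=np.array([np.cos(x[2]),np.sin(x[2])]); print('fwd',d@e,'lat',d@[-e[1],e[0]])
```

```text
stand x,y -527.7 249.0 tool [ 556.2 -307.5  118.1] close -5.2 F [-0.9  0.7  6.2] M [ 0.25  0.22 -0.04] w 34.8 t 11.8833
stand x,y -527.7 249.0 tool [ 556.2 -307.5  118.1] close -5.2 F [-1.5  1.4  4.9] M [0.25 0.19 0.02] w 34.8 t 11.9333
blobs [(np.int32(4134), array([256., 287.]))]
[ 555.82164361 -305.02389567    1.48018628   -8.90837723] 84.80842695122159 0.8604564777745677
fwd 2.428837001556116 lat 0.5730295297747026
```

Emit:
move_arm([
  [-0.1, 0, 0, 0, 0],
  [0.2, 0, 0, 0, 0],
  [0.3, 0, -0.002, 0, 0],
  [0.3, -0.0005, -0.0055, 0, 0],
  [0.3, -0.0005, -0.0055, 0, 0],
  [0.3, -0.0005, -0.0055, 0, 0],
  [0.3, -0.0005, -0.0055, 0, 0],
  [0.3, -0.0005, -0.0055, 0, 0],
])

```text
time: 12.6
tool_pos: [555.0, -312.6, 116.3]
tcp_rot: [0.738, 0.675, 0.0, -0.0]
force: [0.3, 0.7, -0.3]
grip_width: 55.3
grip_force: 0.0
```

Emit:
move_arm([
  [0, 0, 0, 0, 0],
  [-0.1, 0, 0, 0, 0],
  [-0.4, 0, 0, 0, 0],
  [-1, 0, 0, 0, 0],
  [-1, 0, 0, 0, 0],
  [-1, 0, 0, 0, 0],
  [-1, 0, 0, 0, 0],
  [-1, 0, 0, 0, 0],
])

```text
time: 13.27
tool_pos: [555.3, -312.6, 116.7]
tcp_rot: [0.738, 0.675, 0.0, 0.0]
force: [1.9, 0.7, 1.8]
grip_width: 34.8
grip_force: 59.9
```

```bash
cat >> h.py <<'E'
def off(c,col,g,dims):
    s=env.get_state(); z0=3
    m=near(c,gmask(c,col),g[:2]+[dims[2]-27],80)
    r=fit(c,m,g[:2]+[np.radians(g[2])],*dims); x=r[0]; print(x,np.degrees(x[2]),r[1])
    d=x[:2]-s['tool_pos'][:2]; e=np.array([np.cos(x[2]),np.sin(x[2])]); print('fwd',d@e,'lat',d@[-e[1],e[0]])
E
python3 - <<'E'
from h import *
c=snap('wrist','w8'); st(); off(c,'g',[555,-304,84.5],(76,43,153))
E
```

```text
stand x,y -532.1 251.6 tool [ 555.3 -312.6  116.7] close -5.2 F [0.9 1.1 2.6] M [ 0.19 -0.21  0.04] w 34.6 t 13.3167
blobs [(np.int32(4186), array([256., 278.]))]
[ 555.43963578 -304.68094772    1.479295     -8.26098723] 84.7573603029825 0.8874839529009014
fwd 7.903798860228102 lat 0.6035581405588969
```

Emit:
move_arm([
  [-1, 0, 0, 0.01, 0],
  [-1, 0, 0, 0.035, 0],
  [-1, 0, 0, 0.065, 2],
  [-1, 0, 0, 0.095, 5],
  [-1, 0, 0, 0.125, 9],
  [-1, 0, 0, 0.155, 13],
  [-1, 0, 0, 0.185, 17],
  [-1, 0, 0.015, 0.2, 20],
])

```text
time: 13.98
tool_pos: [554.8, -300.1, 320.1]
tcp_rot: [0.61, 0.793, -0.001, 0.002]
force: [0.5, 0.1, -1.1]
grip_width: 34.9
grip_force: 60.2
```

Emit:
move_arm([
  [-1, 0.002, 0.03, 0, 1],
  [-1, 0.004, 0.062, 0, 2],
  [-1, 0.006, 0.094, 0, 3],
  [-1, 0.008, 0.126, 0, 4],
  [-1, 0.01, 0.158, 0, 5],
  [-1, 0.015, 0.19, 0, 5.7],
  [-1, 0.02, 0.222, 0, 5.7],
  [-1, 0.03, 0.25, 0, 5.7],
])

```text
time: 14.65
tool_pos: [583.7, -45.7, 316.9]
tcp_rot: [0.57, 0.822, -0.0, -0.001]
force: [0.8, -0.9, -1.7]
grip_width: 34.7
grip_force: 60.2
```

Emit:
move_arm([
  [-1, 0.008, 0.028, -0.005, 0],
  [-1, 0.016, 0.056, -0.015, 0],
  [-1, 0.024, 0.084, -0.025, 0],
  [-1, 0.034, 0.112, -0.035, 0],
  [-1, 0.046, 0.14, -0.045, 0],
  [-1, 0.056, 0.168, -0.055, 0],
  [-1, 0.064, 0.19, -0.06, 0],
  [-1, 0.066, 0.197, -0.06, 0],
])

```text
time: 15.32
tool_pos: [650.2, 152.6, 253.8]
tcp_rot: [0.568, 0.823, -0.001, -0.002]
force: [-0.2, 0.2, -2.5]
grip_width: 34.7
grip_force: 60.4
```

Run:
```python
from h import *
st(); env.camera('top'); st()
```

```text
stand x,y -129.5 -0.1 tool [650.2 152.6 253.8] close 20.7 F [-0.2  0.2 -2.5] M [0.03 0.05 0.  ] w 34.7 t 15.3167
stand x,y -129.7 -0.2 tool [650.4 152.4 254.6] close 20.7 F [ 0.5  0.6 -1.6] M [ 0.05 -0.02  0.02] w 34.9 t 15.3667
```

Emit:
move_arm([
  [-1, 0.001, -0.003, -0.015, 0],
  [-1, 0.001, -0.003, -0.03, 0],
  [-1, 0.001, -0.003, -0.045, 0],
  [-1, 0.001, -0.003, -0.056, 0],
  [-1, 0.001, -0.003, -0.063, 0],
  [-1, 0.001, -0.003, -0.063, 0],
  [-1, 0.001, -0.003, -0.063, 0],
  [-1, 0.001, -0.003, -0.063, 0],
])

```text
time: 16.03
tool_pos: [652.5, 146.0, 194.7]
tcp_rot: [0.57, 0.822, 0.0, 0.001]
force: [0.4, -0.0, -2.1]
grip_width: 34.6
grip_force: 60.4
```

```bash
cat >> h.py <<'E'
def hook(c,eyez,col):
    T=env.get_state()['tool_pos'][:2]; ex=np.array([-.35,.937]);ey=np.array([-.937,-.35]); R=np.array([604.8,273.8])
    m=gmask(c,'r'); 
    for x in (-60,-80,-92):
        z=190-x*5/90; u,v=proj(c,[*(R+x*ex),z]); row=int(round(v))
        cols=np.where(m[row])[0]; cols=cols[abs(cols-u)<45]
        p=atz(c,cols.mean(),row,z); print('hook at',x,'lat',((p[:2]-T)@ey).round(2),len(cols))
    ys,xs=np.where(m); k=abs(xs-proj(c,[*(R-90*ex),195])[0])<40; vb=ys[k].max(); p=atz(c,xs[k][ys[k]==vb].mean(),vb,204); print('tip end fwd',((p[:2]-T)@ex).round(1),'row',vb)
    g=near(c,gmask(c,col),[*(T+8*ex),eyez],90); s=np.degrees(np.arctan2(.937,-.35)); e=T+8*ex
    return g,e,s
E
python3 - <<'E'
from h import *
st(); c=snap('wrist','w9'); st()
g,e,s=hook(c,200,'g')
z=env.get_state()['tool_pos'][2]+9.3; r=fit(c,g,[*e,np.radians(s)],76,43,153,z0=z-123); x=r[0]
d=x[:2]-env.get_state()['tool_pos'][:2]; print(x,np.degrees(x[2]),r[1],'fwd',d@[-.35,.937],'lat',d@[-.937,-.35])
E
```

```text
stand x,y -136.5 0.1 tool [652.5 146.  194.7] close 20.5 F [ 0.4 -0.  -2.1] M [ 0.03 -0.    0.04] w 34.6 t 16.0333
stand x,y -136.3 -0.2 tool [652.6 146.2 194.8] close 20.5 F [ 0.5 -0.4 -2.3] M [-0.06  0.04 -0.  ] w 35.0 t 16.0833
hook at -60 lat 0.13 18
hook at -80 lat 0.1 18
hook at -92 lat -0.13 17
tip end fwd -47.2 row 354
blobs [(np.int32(3690), array([257., 278.]))]
[649.14852777 153.43333883   1.92260919  -8.2092277 ] 110.15739201815038 0.7836249260120859 fwd 8.043335530813055 lat 0.7277530321620619
```

Emit:
move_arm([
  [-1, 0, 0, -0.003, 0],
  [-1, -0.0035, 0.0094, -0.003, 0],
  [-1, -0.007, 0.0187, -0.003, 0],
  [-1, -0.0105, 0.0281, -0.003, 0],
  [-1, -0.014, 0.0375, -0.003, 0],
  [-1, -0.0175, 0.0469, -0.003, 0],
  [-1, -0.0203, 0.0543, -0.003, 0],
  [-1, -0.0203, 0.0543, -0.003, 0],
])

```text
time: 16.75
tool_pos: [630.8, 203.0, 190.5]
tcp_rot: [0.569, 0.823, 0.0, -0.0]
force: [0.3, -0.3, -2.3]
grip_width: 34.8
grip_force: 60.5
```

Emit:
move_arm([
  [-1, 0, 0, -0.003, 0],
  [-1, 0, 0, -0.006, 0],
  [-1, 0, 0, -0.009, 0],
  [-1, 0, 0, -0.012, 0],
  [-1, 0, 0, -0.015, 0],
  [-1, 0, 0, -0.018, 0],
  [-1, 0, 0, -0.019, 0],
  [-1, 0, 0, -0.019, 0],
])

```text
time: 17.42
tool_pos: [631.5, 200.5, 170.9]
tcp_rot: [0.57, 0.822, -0.0, -0.0]
force: [-0.0, 0.7, -2.3]
grip_width: 34.5
grip_force: 60.5
```

Run:
```python
from h import *
st(); env.camera('top'); st()
```

```text
stand x,y -78.1 0.7 tool [631.5 200.5 170.9] close 20.5 F [-0.   0.7 -2.3] M [-0.03  0.04  0.03] w 34.5 t 17.4167
stand x,y -78.0 0.5 tool [631.6 200.6 171.2] close 20.5 F [-0.  -0.2 -2.1] M [ 0.02  0.02 -0.1 ] w 35.0 t 17.4667
```

Emit:
move_arm([
  [-1, -0.0025, 0.0066, -0.0005, 0],
  [-1, -0.005, 0.0131, -0.001, 0],
  [-1, -0.0075, 0.0197, -0.0013, 0],
  [-1, -0.0105, 0.0281, -0.0015, 0],
  [-1, -0.013, 0.0347, -0.002, 0],
  [-1, -0.0154, 0.0412, -0.0023, 0],
  [-1, -0.0175, 0.0469, -0.003, 0],
  [-1, -0.0196, 0.0525, -0.0033, 0],
])

```text
time: 18.13
tool_pos: [611.7, 254.0, 168.0]
tcp_rot: [0.57, 0.822, -0.0, -0.0]
force: [0.1, -0.1, -1.4]
grip_width: 34.8
grip_force: 60.4
```

Run:
```python
from h import *
st(); env.camera('top'); st()
```

```text
stand x,y -21.0 0.4 tool [611.7 254.  168. ] close 20.6 F [ 0.1 -0.1 -1.4] M [ 0.07  0.03 -0.  ] w 34.8 t 18.1333
stand x,y -19.8 0.5 tool [611.3 255.1 168. ] close 20.6 F [-0.4  1.3 -1.3] M [0.04 0.07 0.03] w 35.1 t 18.1833
```

Emit:
move_arm([
  [-1, -0.0004, 0.0009, 0, 0],
  [-1, -0.0007, 0.0019, 0, 0],
  [-1, -0.001, 0.0028, 0, 0],
  [-1, -0.0014, 0.0037, 0, 0],
  [-1, -0.0017, 0.0047, 0, 0],
  [-1, -0.0021, 0.0056, 0, 0],
  [-1, -0.0024, 0.0064, 0, 0],
  [-1, -0.0024, 0.0064, 0, 0],
])

```text
time: 18.85
tool_pos: [610.6, 257.6, 168.2]
tcp_rot: [0.57, 0.821, -0.001, 0.002]
force: [1.5, -5.2, -1.5]
grip_width: 35.1
grip_force: 60.6
```

Run:
```python
from h import *
st(); env.camera('top'); st()
```

```text
stand x,y -17.2 0.3 tool [610.6 257.6 168.2] close 20.5 F [ 1.5 -5.2 -1.5] M [-1.03 -0.33  0.06] w 35.1 t 18.85
stand x,y -17.2 0.3 tool [610.5 257.6 168.2] close 20.5 F [ 1.3 -5.  -2.6] M [-1.03 -0.35  0.09] w 35.0 t 18.9
```

Emit:
move_arm([
  [-1, 0, 0, -0.001, 0],
  [-1, 0, 0, -0.0015, 0],
  [-1, 0, 0, -0.0015, 0],
  [-0.1, 0, 0, -0.0015, 0],
  [0.1, 0, 0, -0.0015, 0],
  [0.4, 0, 0, -0.0015, 0],
  [0.4, 0, 0, -0.0015, 0],
  [0.4, 0, 0, -0.0015, 0],
])

```text
time: 19.57
tool_pos: [609.7, 260.1, 166.8]
tcp_rot: [0.57, 0.822, 0.0, -0.0]
force: [-0.2, -0.5, 0.6]
grip_width: 59.8
grip_force: 0.0
```

Emit:
move_arm([
  [0.4, 0, 0, 0.01, 0],
  [0.4, 0, 0, 0.025, 0],
  [0.4, 0, 0, 0.045, 0],
  [0.4, 0, 0, 0.065, 0],
  [0.4, 0, 0, 0.085, 0],
  [0.4, 0, 0, 0.1, 0],
  [0.4, 0.01, -0.02, 0.11, 0],
  [0.4, 0.015, -0.04, 0.11, 0],
])

```text
time: 20.23
tool_pos: [626.1, 220.6, 280.5]
tcp_rot: [0.569, 0.823, 0.002, 0.002]
force: [-0.4, -0.7, 0.4]
grip_width: 60.1
grip_force: 0.0
```

Run:
```python
from h import *
st(); c=snap('wrist','w10'); 
T=env.get_state()['tool_pos'][:2]
ex=np.array([-.35,.937]);ey=np.array([-.937,-.35]); R=np.array([604.8,273.8])
for col,x,ht,w,d in(('g',-7.5,153,76,43),('b',-2.5,143,56,36)):
    e=R+x*ex; m=near(c,gmask(c,col),[*e,200],25)
    ys,xs=np.where(m); 
    r=fit(c,m,[*e,np.radians(110.5)],w,d,ht,z0=176-(ht-30)); p=r[0][:2]-R; print(col,r,'x',p@ex,'y',p@ey)
cv2.imwrite('pics/w10b.png',cv2.resize(c['frame'][60:240,150:390],None,fx=3.3,fy=3.3,interpolation=cv2.INTER_CUBIC))
```

```text
stand x,y -57.3 -1.4 tool [626.1 220.6 280.5] close 20.7 F [-0.4 -0.7  0.4] M [-0.02  0.01 -0.01] w 60.1 t 20.2333
blobs [(np.int32(406), array([254., 134.]))]
g (array([607.56773622, 265.2972677 ,   1.93013614,  29.96292029]), np.float64(0.8839627805145046)) x -8.93576784235323 y 0.3825874664501446
blobs []Traceback (most recent call last):
  File "<stdin>", line 8, in <module>
  File "h.py", line 39, in fit
    K=4; ys,xs=np.where(mask); u0,v0,u1,v1=xs.min()-8,ys.min()-8,xs.max()+8,ys.max()+8
                                           ~~~~~~^^
    return umr_minimum(a, axis, None, out, keepdims, initial, where)
ValueError: zero-size array to reduction operation minimum which has no identity
```

Run:
```python
from h import *
ex=np.array([-.35,.937]);ey=np.array([-.937,-.35]); R=np.array([604.8,273.8])
c=ld('w10')
for y in (15,-14):
    u,v=proj(c,[*(R-5*ex+y*ey),206]); u=int(round(u)); v=int(v)
    print(u,[(r,tuple(int(q) for q in c['frame'][r,u])) for r in range(v-12,v+14)])
    a,b=proj(c,[*(R-5*ex+y*ey),206]),proj(c,[*(R-10*ex+y*ey),206]); print('5mm=',b[1]-a[1])
```

```text
231 [(115, (149, 141, 143)), (116, (116, 104, 102)), (117, (99, 77, 70)), (118, (97, 74, 65)), (119, (107, 61, 39)), (120, (133, 72, 42)), (121, (90, 49, 30)), (122, (114, 60, 38)), (123, (171, 88, 49)), (124, (182, 96, 57)), (125, (178, 95, 54)), (126, (176, 94, 55)), (127, (176, 94, 55)), (128, (168, 88, 51)), (129, (145, 79, 45)), (130, (65, 71, 41)), (131, (66, 109, 51)), (132, (80, 133, 59)), (133, (85, 139, 68)), (134, (85, 138, 65)), (135, (82, 134, 62)), (136, (79, 132, 58)), (137, (79, 131, 62)), (138, (83, 110, 73)), (139, (112, 107, 108)), (140, (112, 109, 110))]
5mm= 7.915770858558162
277 [(115, (87, 49, 30)), (116, (86, 47, 29)), (117, (89, 47, 32)), (118, (87, 49, 33)), (119, (89, 52, 32)), (120, (105, 58, 38)), (121, (89, 51, 35)), (122, (116, 63, 39)), (123, (176, 95, 56)), (124, (187, 101, 58)), (125, (183, 98, 58)), (126, (180, 96, 55)), (127, (177, 95, 56)), (128, (169, 88, 51)), (129, (133, 75, 45)), (130, (62, 77, 44)), (131, (77, 119, 60)), (132, (90, 144, 70)), (133, (94, 147, 74)), (134, (85, 141, 66)), (135, (84, 136, 64)), (136, (78, 132, 56)), (137, (76, 125, 58)), (138, (110, 126, 104)), (139, (177, 171, 174)), (140, (177, 171, 173))]
5mm= 7.909155829936921
```

Emit:
move_arm([
  [0.4, -0.007, -0.035, 0.01, 2],
  [0.6, -0.014, -0.07, 0.02, 4],
  [0.8, -0.021, -0.105, 0.02, 6],
  [1, -0.028, -0.14, 0.02, 8],
  [1, -0.035, -0.175, 0.02, 10],
  [1, -0.042, -0.21, 0.02, 12.3],
  [1, -0.049, -0.245, 0.02, 12.3],
  [1, -0.056, -0.28, 0.02, 12.3],
])

```text
time: 20.95
tool_pos: [568.1, -61.7, 297.5]
tcp_rot: [0.478, 0.878, 0.0, 0.0]
force: [0.9, -0.5, -0.2]
grip_width: 85.2
grip_force: 0.0
```

Emit:
move_arm([
  [1, -0.006, -0.03, 0, 0],
  [1, -0.01, -0.05, 0, 0],
  [1, -0.013, -0.064, -0.01, 0],
  [1, -0.014, -0.069, -0.02, 0],
  [1, -0.014, -0.069, -0.03, 0],
  [1, -0.014, -0.069, -0.03, 0],
  [1, -0.014, -0.069, -0.03, 0],
  [1, -0.014, -0.069, -0.03, 0],
])

```text
time: 21.62
tool_pos: [555.0, -129.1, 267.6]
tcp_rot: [0.478, 0.878, 0.0, 0.0]
force: [0.3, 0.8, -0.2]
grip_width: 85.4
grip_force: 0.0
```

Run:
```python
from h import *
st(); c=snap('wrist','w11'); st(); off(c,'r',[552,-122,123],(116,57,173))
```

```text
stand x,y -360.1 187.7 tool [ 555.  -129.1  267.6] close 32.9 F [ 0.3  0.8 -0.2] M [ 0.03 -0.01  0.02] w 85.4 t 21.6167
stand x,y -360.1 187.5 tool [ 555.2 -129.1  267.7] close 32.9 F [ 0.6 -0.2  0.4] M [ 0.02 -0.01 -0.03] w 85.0 t 21.6667
blobs [(np.int32(774), array([257., 184.]))]
[ 552.67231416 -124.8153149     2.19341413   -7.4014473 ] 125.67337251292217 0.8061224489795918
fwd 4.934259226611636 lat -0.4752633369962356
```

Emit:
move_arm([
  [1, 0.0017, -0.0026, -0.01, 2],
  [1, 0.0017, -0.0026, -0.03, 2],
  [1, 0.0017, -0.0026, -0.055, 2],
  [1, 0.0017, -0.0026, -0.08, 2],
  [1, 0.0017, -0.0026, -0.1, 2],
  [1, 0.0017, -0.0026, -0.118, 2],
  [1, 0.0017, -0.0026, -0.129, 2],
  [1, 0.0017, -0.0026, -0.131, 2],
])

```text
time: 22.33
tool_pos: [555.4, -131.2, 133.9]
tcp_rot: [0.463, 0.887, -0.0, -0.002]
force: [-0.8, 0.2, 0.1]
grip_width: 85.2
grip_force: 0.0
```

Emit:
move_arm([
  [0.3, 0, 0, 0, 0],
  [0, 0, 0, 0, 0],
  [-0.1, 0, 0, 0, 0],
  [-0.4, 0, 0, 0, 0],
  [-1, 0, 0, 0, 0],
  [-1, 0, 0, 0, 0],
  [-1, 0, 0, 0, 0],
  [-1, 0, 0, 0, 0],
], grip_force=70)

```text
time: 23.0
tool_pos: [557.7, -132.1, 137.2]
tcp_rot: [0.463, 0.886, 0.001, 0.002]
force: [1.4, 2.3, 5.8]
grip_width: 34.5
grip_force: 69.5
```

Run:
```python
from h import *
c=snap('wrist','w12'); st(); off(c,'r',[552.7,-124.8,125],(116,57,173))
```

```text
stand x,y -363.8 186.2 tool [ 557.7 -132.   137.1] close 34.9 F [0.9 2.1 5.5] M [ 0.19  0.07 -0.01] w 34.8 t 23.05
blobs [(np.int32(4603), array([256., 275.]))]
[ 552.73153237 -125.69083871    2.18325323  -16.91991031] 125.09119583246833 0.8850226182992518
fwd 8.053054892275298 lat 0.4027594878851148
```

Run:
```python
from h import *
t=ld('top0'); ex=np.array([-.35,.937]);ey=np.array([-.937,-.35]); R=np.array([604.8,273.8])
for n,u,v,z in [('jar_b top',372,188,100),('jar_b',374,203,0),('jar_a top',427,187,100),('label',376,247,30)]:
    p=atz(t,u/1.5625,v/1.5625,z); d=p[:2]-R; print(n,p.round(),'stand',(d@ex).round(),(d@ey).round())
# wrist w10 jar
c=ld('w10');print(c['frame'].shape)
```

```text
jar_b top [741.  39. 100.] stand -268.0 -45.0
jar_b [735.  38.   0.] stand -267.0 -40.0
jar_a top [739. -96. 100.] stand -394.0 3.0
label [610.  34.  30.] stand -226.0 79.0
(384, 512, 3)
```

Emit:
move_arm([
  [-1, 0, 0, 0.01, 0],
  [-1, 0, 0, 0.03, 0],
  [-1, 0, 0, 0.055, 0],
  [-1, 0, 0, 0.08, 0],
  [-1, 0, 0, 0.1, 0],
  [-1, 0, 0, 0.115, -2],
  [-1, 0.004, 0.01, 0.124, -4],
  [-1, 0.011, 0.032, 0.126, -6],
])

```text
time: 23.72
tool_pos: [567.5, -102.2, 263.9]
tcp_rot: [0.511, 0.86, -0.001, 0.001]
force: [0.7, 0.8, -2.3]
grip_width: 34.6
grip_force: 70.2
```

Emit:
move_arm([
  [-1, 0.01, 0.03, 0, -1],
  [-1, 0.021, 0.062, 0, -2],
  [-1, 0.032, 0.094, 0, -3],
  [-1, 0.043, 0.126, 0, -4.5],
  [-1, 0.054, 0.158, 0, -6],
  [-1, 0.065, 0.19, 0, -8],
  [-1, 0.076, 0.22, 0, -8.4],
  [-1, 0.084, 0.243, 0, -8.4],
])

```text
time: 24.38
tool_pos: [651.1, 145.5, 261.0]
tcp_rot: [0.57, 0.822, -0.0, -0.001]
force: [1.3, -0.1, -2.1]
grip_width: 35.0
grip_force: 70.3
```

Emit:
move_arm([
  [-1, 0, 0, -0.005, 0],
  [-1, 0, 0, -0.02, 0],
  [-1, 0, 0, -0.035, 0],
  [-1, 0, 0, -0.05, 0],
  [-1, 0, 0, -0.06, 0],
  [-1, 0, 0, -0.069, 0],
  [-1, 0, 0, -0.069, 0],
  [-1, 0, 0, -0.069, 0],
])

```text
time: 25.05
tool_pos: [650.9, 142.6, 192.4]
tcp_rot: [0.571, 0.821, -0.0, -0.0]
force: [-1.2, -0.2, -2.1]
grip_width: 34.6
grip_force: 70.6
```

Run:
```python
from h import *
st(); c=snap('wrist','w13'); st()
# hook is red too: hook pixel measure at far rows only
T=env.get_state()['tool_pos']; ex=np.array([-.35,.937]);ey=np.array([-.937,-.35]); R=np.array([604.8,273.8]); m=gmask(c,'r')
for x in (-30,-60,-80,-92):
    z=190-x*5/90; u,v=proj(c,[*(R+x*ex),z]); row=int(round(v)); cols=np.where(m[row])[0]; cols=cols[abs(cols-u)<45]
    if len(cols): print(x,row,len(cols),'hook lat',((atz(c,cols.mean(),row,z)[:2]-T[:2])@ey).round(2))
g=near(c,m,[*(T[:2]+8*ex),T[2]+9],60); ys,xs=np.where(g); print('ext',xs.min(),xs.max(),ys.min(),ys.max())
r=fit(c,g,[*(T[:2]+8*ex),np.radians(110.5)],116,57,173,z0=T[2]+8.9-143); d=r[0][:2]-T[:2]; print(r,'fwd',d@ex,'lat',d@ey)
```

```text
stand x,y -139.1 2.7 tool [650.9 142.6 192.4] close 20.4 F [-1.2 -0.2 -2.1] M [0.06 0.01 0.01] w 34.6 t 25.05
stand x,y -139.1 2.1 tool [651.5 142.8 193.2] close 20.4 F [-0.2  0.1 -2.5] M [ 0.02 -0.01  0.01] w 34.3 t 25.1
-30 3 21 hook lat -2.02
-60 87 19 hook lat -2.17
-80 137 19 hook lat -2.27
-92 166 18 hook lat -2.54
blobs [(np.int32(4617), array([256., 275.]))]
ext 205 307 232 303
(array([647.5860652 , 150.36397958,   1.93024381, -15.14906126]), np.float64(0.894185235033149)) fwd 8.495147745376032 lat 1.0187754602607333
```

Emit:
move_arm([
  [-1, 0.0025, 0.001, 0, 0],
  [-1, 0.0025, 0.001, 0, 0],
  [-1, -0.001, 0.0104, 0, 0],
  [-1, -0.005, 0.021, 0, 0],
  [-1, -0.0085, 0.0305, 0, 0],
  [-1, -0.0125, 0.041, 0, 0],
  [-1, -0.0165, 0.0515, 0, 0],
  [-1, -0.0189, 0.0581, 0, 0],
])

```text
time: 25.77
tool_pos: [631.5, 203.3, 192.7]
tcp_rot: [0.57, 0.822, 0.0, -0.0]
force: [-0.2, -0.6, -2.9]
grip_width: 34.5
grip_force: 70.6
```

Emit:
move_arm([
  [-1, 0, 0, -0.001, 0],
  [-1, 0, 0, -0.004, 0],
  [-1, 0, 0, -0.008, 0],
  [-1, 0, 0, -0.012, 0],
  [-1, 0, 0, -0.016, 0],
  [-1, 0, 0, -0.019, 0],
  [-1, 0, 0, -0.02, 0],
  [-1, 0, 0, -0.02, 0],
])

```text
time: 26.43
tool_pos: [632.3, 200.7, 172.0]
tcp_rot: [0.571, 0.821, -0.0, -0.0]
force: [-0.4, -0.6, -3.2]
grip_width: 34.8
grip_force: 70.6
```

Run:
```python
from h import *
env.camera('top'); st()
```

```text
stand x,y -78.0 -0.4 tool [632.4 200.9 172.4] close 20.4 F [ 0.1  0.5 -2.9] M [ 0.07  0.01 -0.  ] w 34.7 t 26.4833
```

Emit:
move_arm([
  [-1, -0.0025, 0.0066, -0.0005, 0],
  [-1, -0.005, 0.0131, -0.001, 0],
  [-1, -0.0075, 0.0197, -0.0015, 0],
  [-1, -0.0103, 0.0272, -0.002, 0],
  [-1, -0.013, 0.0347, -0.0023, 0],
  [-1, -0.0154, 0.0412, -0.0027, 0],
  [-1, -0.0172, 0.046, -0.003, 0],
  [-1, -0.0182, 0.0487, -0.003, 0],
])

```text
time: 27.15
tool_pos: [613.8, 250.9, 169.5]
tcp_rot: [0.57, 0.822, 0.0, -0.0]
force: [0.1, 0.7, -2.5]
grip_width: 34.6
grip_force: 70.6
```

Emit:
move_arm([
  [-1, -0.0004, 0.0009, 0, 0],
  [-1, -0.0007, 0.0019, 0, 0],
  [-1, -0.001, 0.0028, 0, 0],
  [-1, -0.0014, 0.0037, 0, 0],
  [-1, -0.0017, 0.0047, 0, 0],
  [-1, -0.0021, 0.0056, 0, 0],
  [-1, -0.0024, 0.0064, 0, 0],
  [-1, -0.0024, 0.0064, 0, 0],
])

```text
time: 27.82
tool_pos: [613.1, 253.1, 169.7]
tcp_rot: [0.571, 0.821, -0.002, 0.002]
force: [2.7, -8.4, -1.7]
grip_width: 34.2
grip_force: 70.9
```

Run:
```python
from h import *
env.camera('top'); st()
```

```text
stand x,y -22.3 -0.6 tool [613.1 253.1 169.7] close 20.3 F [ 3.6 -8.7 -1.7] M [-1.39 -0.42 -0.03] w 34.9 t 27.8667
```

Emit:
move_arm([
  [-1, 0, 0, -0.001, 0],
  [-1, 0, 0, -0.002, 0],
  [-1, 0, 0, -0.002, 0],
  [-0.1, 0, 0, -0.002, 0],
  [0.1, 0, 0, -0.002, 0],
  [0.4, 0, 0, -0.002, 0],
  [0.4, 0, 0, -0.002, 0],
  [0.4, 0, 0, -0.002, 0],
])

```text
time: 28.53
tool_pos: [611.9, 256.6, 167.9]
tcp_rot: [0.57, 0.821, 0.0, -0.0]
force: [-0.7, 0.6, 0.9]
grip_width: 60.0
grip_force: 0.0
```

Emit:
move_arm([
  [0.4, 0, 0, 0.01, 0],
  [0.4, 0, 0, 0.025, 0],
  [0.4, 0, 0, 0.045, 0],
  [0.4, 0, 0, 0.065, 0],
  [0.4, 0, 0, 0.085, 0],
  [0.4, 0, 0, 0.1, 0],
  [0.4, 0.01, -0.02, 0.11, 0],
  [0.4, 0.015, -0.04, 0.11, 0],
])

```text
time: 29.2
tool_pos: [628.3, 217.2, 281.6]
tcp_rot: [0.569, 0.822, 0.002, 0.002]
force: [-0.0, -0.2, 0.3]
grip_width: 59.7
grip_force: 0.0
```

Run:
```python
from h import *
ex=np.array([-.35,.937]);ey=np.array([-.937,-.35]); R=np.array([604.8,273.8])
c=snap('wrist','w14'); st()
for y in (15,-14):
    u,v=proj(c,[*(R-10*ex+y*ey),206]); u=int(round(u)); v=int(v)
    print(u,[(r,tuple(int(q) for q in c['frame'][r,u])) for r in range(v-16,v+18)])
im=np.hstack([cv2.resize(c['frame'],(533,400))]); t=snap('top','top14'); cv2.imwrite('pics/x14.png',im)
```

```text
stand x,y -66.1 -1.4 tool [629.2 212.4 280.3] close 20.3 F [ 1.2 -1.1 -0.4] M [-0.09 -0.1  -0.02] w 60.0 t 29.25
229 [(112, (126, 92, 80)), (113, (133, 84, 63)), (114, (115, 69, 51)), (115, (156, 80, 47)), (116, (172, 93, 57)), (117, (171, 93, 58)), (118, (170, 92, 58)), (119, (164, 87, 52)), (120, (161, 86, 52)), (121, (148, 79, 51)), (122, (96, 65, 41)), (123, (60, 88, 51)), (124, (76, 127, 59)), (125, (87, 141, 71)), (126, (82, 134, 67)), (127, (80, 132, 63)), (128, (78, 128, 64)), (129, (77, 125, 62)), (130, (69, 106, 63)), (131, (49, 52, 72)), (132, (47, 45, 85)), (133, (45, 44, 96)), (134, (48, 45, 119)), (135, (51, 52, 174)), (136, (60, 59, 189)), (137, (58, 57, 187)), (138, (56, 56, 184)), (139, (57, 59, 184)), (140, (59, 57, 180)), (141, (62, 61, 160)), (142, (81, 77, 101)), (143, (110, 103, 105)), (144, (121, 116, 118)), (145, (153, 148, 150))]
275 [(112, (77, 47, 38)), (113, (84, 49, 40)), (114, (112, 61, 44)), (115, (168, 91, 56)), (116, (180, 100, 60)), (117, (177, 96, 59)), (118, (173, 94, 58)), (119, (172, 93, 59)), (120, (162, 84, 51)), (121, (143, 78, 53)), (122, (67, 62, 46)), (123, (65, 95, 54)), (124, (87, 136, 69)), (125, (92, 145, 76)), (126, (86, 139, 72)), (127, (83, 138, 72)), (128, (80, 129, 66)), (129, (76, 125, 63)), (130, (63, 95, 62)), (131, (44, 42, 76)), (132, (43, 38, 82)), (133, (45, 41, 93)), (134, (48, 46, 122)), (135, (59, 59, 183)), (136, (66, 66, 198)), (137, (61, 61, 195)), (138, (60, 60, 190)), (139, (61, 60, 188)), (140, (53, 51, 175)), (141, (70, 69, 159)), (142, (120, 117, 136)), (143, (167, 164, 164)), (144, (166, 161, 162)), (145, (164, 160, 163))]
```

Emit:
move_arm([
  [-0.53, 0, 0, 0, 0],
  [-0.53, 0, 0, 0, 0],
  [-0.53, 0, 0, 0, 0],
  [-0.53, 0, 0, 0, 0],
  [-0.53, 0, 0, -0.02, 0],
  [-0.53, 0, 0, -0.04, 0],
  [-0.53, 0, 0, -0.05, 0],
  [-0.53, 0, 0, -0.05, 0],
])

```text
time: 29.97
tool_pos: [624.9, 216.4, 224.4]
tcp_rot: [0.57, 0.822, -0.002, -0.002]
force: [-0.8, -0.4, 0.1]
grip_width: 19.8
grip_force: 0.0
```

Run:
```python
from h import *
c=snap('wrist','w15'); st()
T=env.get_state()['tool_pos']; ex=np.array([-.35,.937]);ey=np.array([-.937,-.35]); R=np.array([604.8,273.8]); m=gmask(c,'r')
for x in (-25,-35,-45):
    z=190-x*5/90; u,v=proj(c,[*(R+x*ex),z]); row=int(round(v)); cols=np.where(m[row])[0]; cols=cols[abs(cols-u)<45]
    if len(cols): print(x,row,len(cols),'hook lat',((atz(c,cols.mean(),row,z)[:2]-T[:2])@ey).round(2))
cv2.imwrite('pics/w15b.png',cv2.resize(c['frame'],(768,576),interpolation=cv2.INTER_CUBIC))
```

```text
stand x,y -61.0 0.7 tool [625.5 216.5 226.1] close 20.5 F [-0.3  0.5 -0.2] M [-0.    0.03  0.03] w 20.0 t 30.0167
-25 170 14 hook lat -0.5
-35 188 14 hook lat -0.53
-45 205 14 hook lat -0.55
```

View pics/w15b.png

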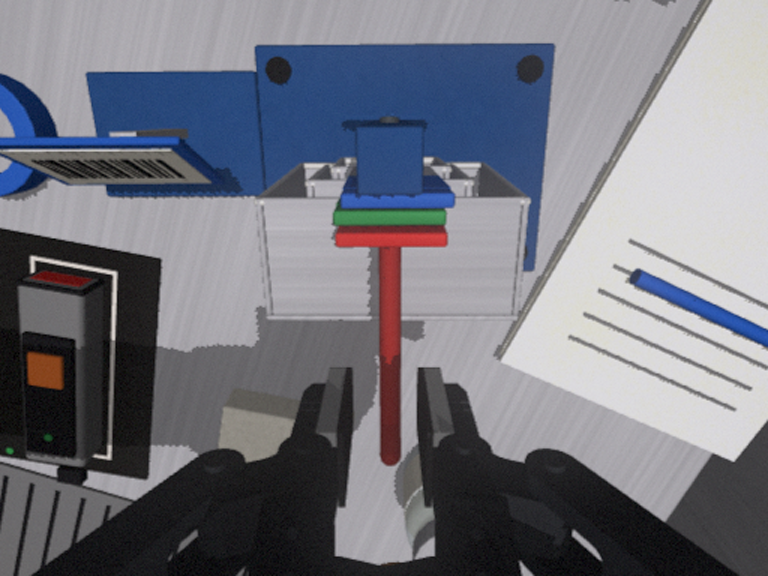

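Emit:
move_arm([
  [-0.53, 0, 0, -0.015, 0],
  [-0.53, 0, 0, -0.03, 0],
  [-0.53, 0, 0, -0.04, 0],
  [-0.53, 0, 0, -0.043, 0],
  [-0.53, -0.002, 0.006, -0.043, 0],
  [-0.53, -0.0045, 0.012, -0.043, 0],
  [-0.53, -0.007, 0.0185, -0.043, 0],
  [-0.53, -0.0085, 0.0225, -0.043, 0],
])

```text
time: 30.68
tool_pos: [618.5, 240.2, 185.8]
tcp_rot: [0.57, 0.822, 0.001, 0.0]
force: [-0.5, 0.4, 0.0]
grip_width: 19.8
grip_force: 0.0
```

Emit:
move_arm([
  [-0.53, -0.0007, 0.0019, 0, 0],
  [-0.53, -0.0014, 0.0037, 0, 0],
  [-0.53, -0.0021, 0.0056, 0, 0],
  [-0.53, -0.0025, 0.0066, 0, 0],
  [-0.53, -0.0028, 0.0075, 0, 0],
  [-0.53, -0.0032, 0.0084, 0, 0],
  [-0.53, -0.0035, 0.0094, 0, 0],
  [-0.53, -0.0035, 0.0094, 0, 0],
])

```text
time: 31.35
tool_pos: [615.2, 247.6, 184.7]
tcp_rot: [0.571, 0.821, -0.0, 0.0]
force: [0.1, -1.8, 0.2]
grip_width: 19.9
grip_force: 1.1
```

```bash
cat >> h.py <<'E'
def gaps(c):
    ex=np.array([-.35,.937]);ey=np.array([-.937,-.35]); R=np.array([604.8,273.8])
    for y in (14,-13):
        u,v=proj(c,[*(R-10*ex+y*ey),206]); u=int(round(u)); v=int(v); S=''
        for r in range(v-25,v+28):
            b,g,rr=[int(q) for q in c['frame'][r,u]]; x=max(b,g,rr); S+=('-' if x-min(b,g,rr)<20 else 'bgr'[[b,g,rr].index(x)] if x<115 else 'BGR'[[b,g,rr].index(x)])
        print(S, '5mm=',(proj(c,[*(R-10*ex+y*ey),206])[1]-proj(c,[*(R-5*ex+y*ey),206])[1]).round(1))
E
python3 - <<'E'
from h import *
c=snap('wrist','w16'); st(); gaps(c); gaps(ld('w15')); gaps(ld('w14'))
E
```

```text
stand x,y -28.2 -0.5 tool [615.1 247.6 184.7] close 20.4 F [ 0.3 -2.   0.5] M [-0.46 -0.15 -0.01] w 20.2 t 31.4
bbbbbbBBBBBBBBBBBBgGGGGGGGGGGGrrRRRRRRRRRRR---------- 5mm= 11.3
bbbbbbBBBBBBBBBBBggGGGGGGGGGGgRRRRRRRRRRRRRR--------- 5mm= 11.3
bbbbbbbBBBBBBBBBBggGGGGGGGGG-rrrrRRRRRRRRRR---------- 5mm= 10.4
bbbbbbbBBBBBBBBBBggGGGGGGGGg-rrrrRRRRRRRRRR---------- 5mm= 10.4
-----bbbbbbbBBBBBBBbgGGGGGGgrrrRRRRRRRRr------------- 5mm= 8.0
----bbbbbbbbBBBBBBBggGGGGGGgrrrRRRRRRRRR------------- 5mm= 8.0
```

Emit:
move_arm([
  [-0.53, -0.0004, 0.0009, 0, 0],
  [-0.53, -0.0007, 0.0019, 0, 0],
  [-0.53, -0.001, 0.0028, 0, 0],
  [-0.53, -0.0014, 0.0037, 0, 0],
  [-0.53, -0.0014, 0.0037, 0, 0],
  [-0.53, -0.0014, 0.0037, 0, 0],
  [-0.53, -0.0014, 0.0037, 0, 0],
  [-0.53, -0.0014, 0.0037, 0, 0],
])

```text
time: 32.07
tool_pos: [614.7, 248.7, 184.8]
tcp_rot: [0.571, 0.821, -0.002, 0.003]
force: [2.4, -9.5, 0.6]
grip_width: 19.9
grip_force: 5.0
```

Run:
```python
from h import *
c=snap('wrist','w17'); st(); gaps(c)
```

```text
stand x,y -27.0 -0.5 tool [614.7 248.7 184.8] close 20.3 F [ 2.4 -9.8  0.4] M [-1.83 -0.54  0.1 ] w 20.1 t 32.1167
bbbbbbBBBBBBBBBBBBGGGGGGGGGGGRRRRRRRRRRR------------- 5mm= 11.2
bbbbbbBBBBBBBBBBBgGGGGGGGGGGgRRRRRRRRRRRR------------ 5mm= 11.2
```

Emit:
move_arm([
  [-0.53, 0.002, -0.0055, 0, 0],
  [-0.53, 0.006, -0.016, 0, 0],
  [-0.53, 0.011, -0.03, 0, 0],
  [-0.53, 0.0155, -0.042, 0.005, 0],
  [-0.53, 0.0155, -0.042, 0.025, 0],
  [-0.53, 0.0155, -0.042, 0.05, 0],
  [0, 0.0155, -0.042, 0.07, 0],
  [0.5, 0.01, -0.05, 0.08, 0],
])

```text
time: 32.78
tool_pos: [625.2, 201.8, 267.6]
tcp_rot: [0.57, 0.821, 0.002, 0.001]
force: [-0.7, 0.2, -0.2]
grip_width: 43.2
grip_force: 0.0
```

Emit:
move_arm([
  [1, -0.025, -0.02, 0, -2],
  [1, -0.05, -0.04, 0, -4],
  [1, -0.075, -0.06, 0, -6],
  [1, -0.1, -0.08, 0, -8],
  [1, -0.125, -0.1, 0, -10],
  [1, -0.15, -0.12, -0.01, -10.8],
  [1, -0.175, -0.145, -0.03, -10.8],
  [1, -0.195, -0.166, -0.05, -10.8],
])

```text
time: 33.45
tool_pos: [426.6, 34.2, 214.4]
tcp_rot: [0.645, 0.764, 0.0, 0.001]
force: [-0.4, 0.1, 0.7]
grip_width: 85.4
grip_force: 0.0
```

Emit:
move_arm([
  [1, 0, 0, 0, 0],
  [1, 0, 0, 0, 0],
  [1, 0, 0, 0, 0],
  [1, 0, 0, 0, 0],
  [1, 0, 0, 0, 0],
  [1, 0, 0, 0, 0],
  [1, 0, 0, 0, 0],
  [1, 0, 0, 0, 0],
])

```text
time: 34.12
tool_pos: [429.2, 36.1, 214.9]
tcp_rot: [0.645, 0.764, 0.0, 0.0]
force: [0.3, 0.3, 1.0]
grip_width: 85.4
grip_force: 0.0
```

Run:
```python
from h import *
c=snap('wrist','w18'); st()
w=cv2.resize(c['frame'],(512,384)); t=snap('top','top18'); sc=snap('scene','sc18')
a=cv2.resize(t['frame'][170:230,205:285],(288,216),interpolation=cv2.INTER_CUBIC)
b=cv2.resize(sc['frame'][160:240,290:380],(288,256),interpolation=cv2.INTER_CUBIC)
o=np.zeros((472,800,3),np.uint8); o[:384,:512]=w; o[:216,512:]=a; o[216:472,512:]=b; cv2.imwrite('pics/m18.png',o)
```

```text
stand x,y -161.2 248.0 tool [429.   36.  214.8] close 9.7 F [0.2 0.5 0.3] M [ 0.01  0.03 -0.02] w 86.0 t 34.1667
```

View pics/m18.png

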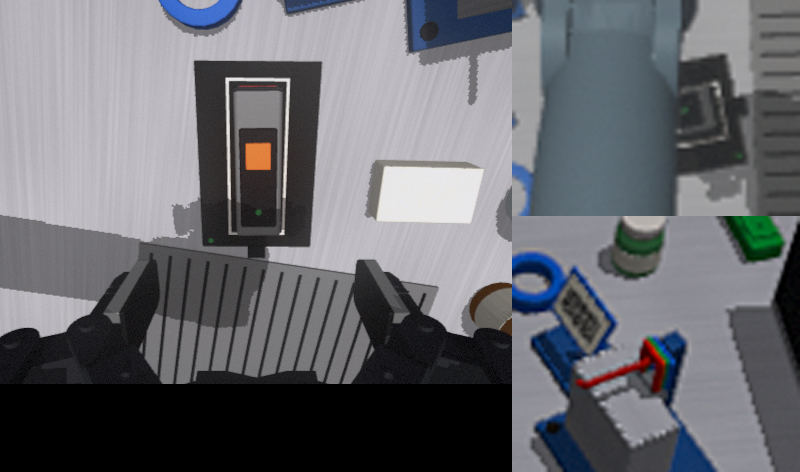

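Run:
```python
from h import *
c=ld('w18')
P=np.array([atz(c,*p,4)[:2] for p in[(226,78),(290,78),(285,237),(228,235)]]); Q=np.array([atz(c,*p,4)[:2] for p in[(194,60),(322,63),(310,247),(201,243)]]); S=np.array([atz(c,*p,34)[:2] for p in[(235,90),(282,91),(279,236),(238,235)]])
for n,X in(('outline',P),('pad',Q),('scanner',S)):
    f=(X[0]+X[1]-X[2]-X[3])/2; l=(X[0]+X[3]-X[1]-X[2])/2
    print(n,X.mean(0).round(1),'len',np.hypot(*f).round(1),'wid',np.hypot(*l).round(1),'yaw',np.degrees(np.arctan2(f[1],f[0])).round(1),'yaw(l)',np.degrees(np.arctan2(l[1],l[0])).round(1)-90)
f=c['frame']; h=cv2.cvtColor(f,cv2.COLOR_BGR2HSV)
# profile across scanner at rows 115,200: gray levels
for r in (105,120,200): print(r,f[r,222:296].mean(1).astype(int).tolist())
print('col258',f[70:100,258].astype(int).tolist()); print(f[225:250,258].mean(1).astype(int).tolist())
```

```text
outline [430.6  31.1] len 171.4 wid 64.0 yaw 99.2 yaw(l) -261.5
pad [429.8  32.8] len 198.1 wid 124.9 yaw 98.9 yaw(l) -262.1
scanner [431.4  33.6] len 145.6 wid 42.8 yaw 99.8 yaw(l) -261.7
105 [45, 48, 42, 94, 180, 231, 206, 112, 47, 49, 48, 69, 100, 115, 129, 135, 137, 137, 135, 137, 132, 136, 137, 137, 134, 139, 136, 138, 138, 136, 137, 137, 135, 134, 133, 138, 137, 133, 136, 134, 134, 135, 136, 136, 135, 137, 135, 133, 136, 137, 135, 137, 136, 135, 136, 138, 132, 128, 114, 102, 72, 51, 56, 94, 179, 227, 207, 114, 50, 53, 53, 53, 52, 55]
120 [51, 46, 47, 67, 165, 229, 217, 153, 46, 47, 44, 60, 89, 110, 124, 129, 136, 134, 136, 134, 132, 135, 135, 133, 136, 133, 134, 135, 136, 134, 133, 130, 135, 135, 137, 132, 134, 136, 133, 135, 135, 133, 134, 135, 132, 135, 134, 133, 135, 133, 133, 135, 136, 135, 133, 131, 132, 123, 111, 96, 69, 50, 48, 154, 228, 226, 191, 49, 49, 48, 52, 50, 49, 47]
200 [39, 35, 35, 27, 32, 58, 105, 139, 118, 46, 31, 30, 28, 41, 81, 110, 117, 114, 80, 34, 37, 41, 36, 42, 44, 39, 39, 39, 38, 42, 43, 36, 37, 38, 38, 41, 35, 38, 38, 40, 42, 42, 39, 42, 38, 38, 39, 37, 45, 38, 34, 40, 33, 37, 81, 120, 110, 103, 82, 40, 73, 123, 135, 106, 32, 32, 46, 44, 44, 41, 44, 44, 43, 45]
col258 [[59, 59, 59], [60, 61, 60], [57, 55, 56], [55, 56, 57], [55, 52, 54], [52, 53, 56], [53, 51, 53], [110, 110, 110], [206, 205, 205], [228, 228, 230], [212, 214, 214], [123, 121, 124], [54, 52, 55], [56, 55, 55], [51, 53, 54], [48, 47, 87], [58, 61, 127], [58, 58, 58], [65, 65, 65], [60, 58, 60], [76, 73, 78], [120, 117, 120], [136, 136, 137], [136, 137, 138], [139, 136, 139], [136, 135, 138], [138, 136, 138], [139, 138, 140], [139, 138, 141], [136, 136, 138]]
[28, 42, 64, 73, 76, 76, 73, 78, 77, 70, 50, 26, 30, 36, 26, 29, 36, 33, 33, 32, 28, 34, 33, 34, 33]
```

Emit:
move_arm([
  [1, 0.002, -0.003, -0.03, -0.4],
  [1, 0.002, -0.003, -0.06, -0.4],
  [1, 0.002, -0.003, -0.095, -0.4],
  [1, 0.002, -0.003, -0.13, -0.4],
  [1, 0.002, -0.003, -0.16, -0.4],
  [1, 0.002, -0.003, -0.185, -0.4],
  [1, 0.002, -0.003, -0.2, -0.4],
  [1, 0.002, -0.003, -0.205, -0.4],
])

```text
time: 34.93
tool_pos: [428.1, 33.0, 7.2]
tcp_rot: [0.648, 0.762, -0.001, -0.002]
force: [-0.8, 0.5, -0.1]
grip_width: 85.7
grip_force: 0.0
```

Emit:
move_arm([
  [0.5, 0, 0, 0, 0],
  [0.3, 0, 0, 0, 0],
  [0.2, 0, 0, 0, 0],
  [0, 0, 0, 0, 0],
  [-1, 0, 0, 0, 0],
  [-1, 0, 0, 0, 0],
  [-1, 0, 0, 0, 0],
  [-1, 0, 0, 0, 0],
], grip_force=60)

```text
time: 35.6
tool_pos: [432.3, 32.7, 11.3]
tcp_rot: [0.648, 0.762, 0.001, 0.002]
force: [-0.3, 0.9, 7.2]
grip_width: 44.8
grip_force: 62.1
```

Run:
```python
from h import *
c=snap('wrist','w19'); st()
```

```text
stand x,y -165.5 246.0 tool [432.3  32.7  11.3] close 9.2 F [0.3 0.3 6.2] M [0.02 0.31 0.03] w 44.8 t 35.65
```

Emit:
move_arm([
  [-1, 0, 0, 0.01, 0],
  [-1, 0, 0, 0.03, 0],
  [-1, 0, 0, 0.06, 0],
  [-1, 0, 0, 0.08, 2],
  [-1, 0.015, 0.005, 0.085, 4],
  [-1, 0.035, 0.013, 0.085, 6],
  [-1, 0.06, 0.022, 0.085, 8],
  [-1, 0.08, 0.03, 0.08, 10],
])

```text
time: 36.32
tool_pos: [513.3, 63.2, 91.5]
tcp_rot: [0.578, 0.816, 0.001, 0.002]
force: [0.4, 0.0, -1.8]
grip_width: 44.6
grip_force: 61.8
```

Emit:
move_arm([
  [-1, 0.01, 0.004, 0, 1],
  [-1, 0.019, 0.0075, 0, 1.3],
  [-1, 0.019, 0.0075, 0, 1.3],
  [-1, 0.019, 0.0075, 0, 1.3],
  [-1, 0.019, 0.0075, 0, 1.3],
  [-1, 0.019, 0.0075, 0, 1.3],
  [-1, 0.019, 0.0075, 0, 1.3],
  [-1, 0.019, 0.0075, 0, 1.3],
])

```text
time: 36.98
tool_pos: [529.0, 70.1, 89.7]
tcp_rot: [0.57, 0.822, -0.0, -0.0]
force: [-0.1, -0.4, -1.4]
grip_width: 44.8
grip_force: 61.8
```

Run:
```python
from h import *
c=snap('wrist','w20'); st(); print(env.get_state()['tcp_rot'].round(4))
f=c['frame']; 
# tag: white region near predicted
R=np.array([604.8,273.8]);ex=np.array([-.35,.937]);ey=np.array([-.937,-.35])
ctr=[]
for s in(-40,40):
    for q in(-27,27):
        p=R+(140+s)*ey+q*np.sin(.4)*ex; print('pred corner',s,q,np.round(proj(c,[*p,98.5+q*np.cos(.4)]),1))
u,v=[int(round(t)) for t in proj(c,[*(R+140*ey),98.5])]; print('pred centre',u,v)
h=cv2.cvtColor(f,cv2.COLOR_BGR2HSV); S=''
m=((h[...,0]>95)&(h[...,0]<125)&(h[...,1]>120)).astype(np.uint8)
for r in range(max(v-40,0),min(v+40,384),4): print(r,''.join('B' if m[r,x] else ('w' if f[r,x].mean()>120 else '.') for x in range(max(u-70,0),min(u+70,512),2)))
# scanner top red window / body edges
```

```text
stand x,y -164.4 142.2 tool [529.1  70.1  89.8] close 20.5 F [ 0.1 -0.2 -1.2] M [ 0.01 -0.04 -0.  ] w 45.0 t 37.0333
[ 0.5698  0.8218 -0.      0.    ]
pred corner -40 -27 [ 370.2 -122.7]
pred corner -40 27 [ 451.9 -366.9]
pred corner 40 -27 [ 157.  -122.7]
pred corner 40 27 [  85.5 -366.4]
pred centre 265 -212
```

Emit:
move_arm([
  [-1, 0.001, 0.0004, 0.0005, 0],
  [-1, 0.0019, 0.0007, 0.001, 0],
  [-1, 0.0019, 0.0007, 0.001, 0],
  [-1, 0.0019, 0.0007, 0.001, 0],
  [-1, 0.0019, 0.0007, 0.001, 0],
  [-1, 0.0019, 0.0007, 0.001, 0],
  [-1, 0.0019, 0.0007, 0.001, 0],
  [-1, 0.0019, 0.0007, 0.001, 0],
])

```text
time: 37.7
tool_pos: [531.4, 71.0, 90.6]
tcp_rot: [0.57, 0.822, -0.0, -0.0]
force: [-0.5, -0.2, -2.1]
grip_width: 45.0
grip_force: 61.8
```

Emit:
move_arm([
  [-1, 0, 0, 0, 0],
  [-1, 0, 0, 0, 0],
  [-1, 0, 0, 0, 0],
  [-1, 0, 0, 0, 0],
  [-1, 0, 0, 0, 0],
  [-1, 0, 0, 0, 0],
  [-1, 0, 0, 0, 0],
  [-1, 0, 0, 0, 0],
])

```text
time: 38.37
tool_pos: [531.4, 71.0, 90.6]
tcp_rot: [0.57, 0.822, 0.0, 0.0]
force: [-0.0, -0.3, -1.5]
grip_width: 44.9
grip_force: 61.8
```

Emit:
move_arm([
  [-1, 0, 0, 0, 0],
  [-1, 0, 0, 0, 0],
  [-1, 0, 0, 0, 0],
  [-1, 0, 0, 0, 0],
  [-1, 0, 0, 0, 0],
  [-1, 0, 0, 0, 0],
  [-1, 0, 0, 0, 0],
  [-1, 0, 0, 0, 0],
])

```text
time: 39.03
tool_pos: [531.4, 71.0, 90.7]
tcp_rot: [0.57, 0.822, 0.0, 0.0]
force: [0.2, -0.5, -1.5]
grip_width: 44.8
grip_force: 61.8
```

Emit:
move_arm([
  [-1, 0, 0, 0, 0],
  [-1, 0, 0, 0, 0],
  [-1, 0, 0, 0, 0],
  [-1, 0, 0, 0, 0],
  [-1, 0, 0, 0, 0],
  [-1, 0, 0, 0, 0],
  [-1, 0, 0, 0, 0],
  [-1, 0, 0, 0, 0],
])

```text
time: 39.7
tool_pos: [531.4, 71.0, 90.6]
tcp_rot: [0.57, 0.822, 0.0, 0.0]
force: [0.3, -0.7, -2.0]
grip_width: 44.6
grip_force: 61.8
```

Run:
```python
from h import *
st(); snap('scene','sc21'); snap('top','top21'); c=ld('w10')
# check tag centre in w10: project predicted corners, compare to holder/white edges
R=np.array([604.8,273.8]);ex=np.array([-.35,.937]);ey=np.array([-.937,-.35])
f=c['frame']
for x in (0,):
    for s,q in((-40,-27),(-40,27),(40,-27),(40,27)):
        p=R+(140+s)*ey+(x+q*np.sin(.4))*ex; print(s,q,np.round(proj(c,[*p,98.5+q*np.cos(.4)]),1))
h=cv2.cvtColor(f,cv2.COLOR_BGR2HSV); m=((h[...,0]>95)&(h[...,0]<125)&(h[...,1]>120))
for r in range(84,130,2): print(r,''.join('B' if m[r,x] else ('w' if f[r,x].mean()>115 else '.') for x in range(10,175,1)))
```

```text
stand x,y -164.3 139.7 tool [531.4  71.   90.6] close 20.5 F [ 0.3 -0.7 -2. ] M [-0.04  0.03 -0.01] w 44.6 t 39.7
-40 -27 [154.4 113.3]
-40 27 [135.9  94.2]
40 -27 [ 74.3 113.1]
40 27 [40.7 93.9]
84 wwwwwwwwwwwwwwwwwwwwwwwwwwwBBBBBBBBBBBBBBBBBBBBBB.wwwwwwwwwwwwwwwwwwwwwwww.BBBBBBBBBBBBBBBBBBBBBBBBBBBBBBBBBBBBBBBBBBBBBBBBBBBBBBBBBBBBBBBBBBBBBBBBBBBBBBBBBBBBBBBBBB
86 wwwwwwwwwwwwwwwwwwwwwwwwwwwwBBBBBBBBBBBBBBBBBBBBBB.wwwwwwwwwwwwwwwwwwwwwww.BBBBBBBBBBBBBBBBBBBBBBBBBBBBBBBBBBBBBBBBBBBBBBBBBBBBBBBBBBBBBBBBBBBBBBBBBBBBBBBBBBBBBBBBBB
88 wwwwwwwwwwwwwwwwwwwwwwwwwwwwBBBBBBBBBBBBBBBBBBBBBB.wwwwwwwwwwwwwwwwwwwwwwwwBBBBBBBBBBBBBBBB.....................................BBBBBBBBBBBBBBBBBBBBBBBBBBBBBBBBBBBBB
90 wwwwwwwwwwwwwwwwwwwwwwwwwwwwwBBBBBBBBBBBBBBBBBBBBBB.wwwwwwwwwwwwwwwwwwwwwww.BBBBBBBBBBB.wwwwwwwwwwwwwww..........................BBBBBBBBBBBBBBBBBBBBBBBBBBBBBBBBBBBB
92 wwwwwwwwwwwwwwwwwwwww.w.....BBBBBBBBBBBBBBBBBBBBBBBBB.BBBBBBBBBBBBBBBBBBBBBBBBBBBBBBBBBBBBBBBBBBBBBBBBBBBBBBBBBBBBBBBBBBBBBBBBBBBBBBBBBBBBBBBBBBBBBBBBBBBBBBBBBBBBBBB
94 wwwwwwwwwwwwwwwwwwwBBBBBBBBBBBBBBBBBBBBBBBBBBBBBBBBBBBBB
[... 2297 characters left out ...]
BBBBBBBBBBBBBBBBBBBB
122 BBBBBBBBBBBBBBBBBBBBBBBBBBBBBBBBB.......wwwwwwwwwwwwwwwwwwwwwwwwwwwwwwwwwwwwwwww.BBBBBBBBBBBBBBBBBBBBBBBBBBBBBBBBBBBBBBBBBBBBBBBBBBBBBBBBBBBBBBBBBBBBBBBBBBBBBBBBBBBB
124 wwBBBBBBBBBBBBBBBBBBBBBBB.............wwwwwwwwwwwwwwwwwwwwwwwwwwwwwwwwwwwwwwwwww.BBBBBBBBBBBBBBBBBBBBBBBBBBBBBBBBBBBBBBBBBBBBBBBBBBBBBBBBBBBBBBBBBBBBBBBBBBBBBBBBBBBB
126 wwwwwwwwwww...w.................wwwwwwwwwwwwwwwwwwwwwwwwwwwwwwwwwwwwwwwwwwwwwwwwww....................................w.............w...........www.................w
128 wwwwwwwwwwwwwwwwwwwwwwwwwwwwwwwwwwwwwwwwwwwwwwwwwwwwwwwwwwwwwwwwwwwwwwwwwwwwwwwwwwwwwwwwwwwwwwwwwwwwwwwwwwwwwwwwwwwwwwwwwwwwwwwwwwwwwwwwwwwwwwwwwwwwwwwwwwwwwwwwwwwww
```

Emit:
move_arm([
  [-1, -0.01, -0.004, 0.003, -1],
  [-1, -0.025, -0.01, 0.005, -3],
  [-1, -0.045, -0.017, 0.005, -5],
  [-1, -0.065, -0.025, 0.005, -7],
  [-1, -0.085, -0.033, 0.005, -9],
  [-1, -0.095, -0.037, 0.003, -11],
  [-1, -0.0991, -0.0383, -0.01, -11.3],
  [-1, -0.0991, -0.0383, -0.03, -11.3],
])

```text
time: 40.47
tool_pos: [432.0, 32.1, 62.0]
tcp_rot: [0.649, 0.761, 0.001, 0.001]
force: [0.8, 0.1, -2.8]
grip_width: 44.5
grip_force: 62.0
```

Emit:
move_arm([
  [-1, 0, 0, -0.01, 0],
  [-1, 0, 0, -0.018, 0],
  [-1, 0, 0, -0.025, 0],
  [-1, 0, 0, -0.03, 0],
  [-1, 0, 0, -0.034, 0],
  [-1, 0, 0, -0.034, 0],
  [-1, 0, 0, -0.034, 0],
  [-1, 0, 0, -0.034, 0],
])

```text
time: 41.13
tool_pos: [432.8, 32.7, 27.0]
tcp_rot: [0.648, 0.762, 0.0, 0.0]
force: [0.0, -0.2, -1.4]
grip_width: 44.8
grip_force: 61.8
```

Run:
```python
from h import *
env.camera('top'); st()
```

```text
stand x,y -165.7 245.5 tool [432.9  32.7  27.1] close 9.2 F [-0.2 -0.  -2. ] M [-0.07 -0.02 -0.  ] w 44.9 t 41.1833
```

Emit:
move_arm([
  [-1, 0, 0, -0.004, 0],
  [-1, 0, 0, -0.008, 0],
  [-1, 0, 0, -0.011, 0],
  [-1, 0, 0, -0.013, 0],
  [-1, 0, 0, -0.0145, 0],
  [-1, 0, 0, -0.0155, 0],
  [-1, 0, 0, -0.016, 0],
  [-1, 0, 0, -0.016, 0],
])

```text
time: 41.85
tool_pos: [431.9, 32.8, 11.3]
tcp_rot: [0.648, 0.762, -0.0, -0.0]
force: [-4.5, 0.1, 9.2]
grip_width: 44.8
grip_force: 63.1
```

Run:
```python
from h import *
env.camera('top'); st()
```

```text
stand x,y -165.4 246.3 tool [432.   32.7  11.3] close 9.2 F [-4.   0.   8.4] M [ 0.    0.61 -0.03] w 44.6 t 41.9
```

Seated. Release, rise and check.

Emit:
move_arm([
  [0.1, 0, 0, 0, 0],
  [0.3, 0, 0, 0, 0],
  [0.6, 0, 0, 0, 0],
  [1, 0, 0, 0, 0],
  [1, 0, 0, 0, 0],
  [1, 0, 0, 0.01, 0],
  [1, 0, 0, 0.03, 0],
  [1, 0, 0, 0.055, 0],
])

```text
time: 42.57
tool_pos: [430.5, 32.8, 64.9]
tcp_rot: [0.648, 0.762, -0.001, -0.002]
force: [0.7, 1.2, 0.1]
grip_width: 85.1
grip_force: 0.0
```

Emit:
move_arm([
  [1, 0, 0, 0.03, 0],
  [1, 0, 0, 0.06, 0],
  [1, 0, 0, 0.09, 0],
  [1, 0, 0, 0.12, 0],
  [1, 0, 0, 0.14, 0],
  [1, 0, 0, 0.148, 0],
  [1, 0, 0, 0.148, 0],
  [1, 0, 0, 0.148, 0],
])

```text
time: 43.23
tool_pos: [432.2, 32.7, 212.9]
tcp_rot: [0.648, 0.762, -0.0, -0.0]
force: [-0.1, -0.7, 0.4]
grip_width: 85.6
grip_force: 0.0
```

Run:
```python
from h import *
c=snap('wrist','w22'); st(); o=ld('w18'); f=c['frame']; sc=snap('scene','sc22')
# reproject w18 outline/scanner corners into new view, compare profiles
for n,p,z in(('outlineTL',(226,78),4),('outlineBR',(285,237),4),('scTL',(235,90),34),('scBR',(279,236),34)):
    print(n,np.round(proj(c,atz(o,*p,z)),1))
for r in (105,120,190,205,220):print(r,f[r,220:300].mean(1).astype(int).tolist())
print('col',f[70:100,258].mean(1).astype(int).tolist(),f[225:250,258].mean(1).astype(int).tolist())
# scanner: orange button position old vs new
for k,d in(('old',o),('new',c)):
    h=cv2.cvtColor(d['frame'],cv2.COLOR_BGR2HSV); m=(h[...,0]>5)&(h[...,0]<18)&(h[...,1]>150)&(h[...,2]>120); m[:, :200]=0; m[:,320:]=0; ys,xs=np.where(m); print(k,len(xs),atz(d,xs.mean(),ys.mean(),42).round(1))
    R=cv2.minAreaRect(np.c_[xs,ys].astype(np.float32)); print(R)
# cups unchanged in scene: compare scene18 vs 22 around stand
a=ld('sc18')['frame'][160:250,290:380].astype(int);b=sc['frame'][160:250,290:380].astype(int);print('stand diff',abs(a-b).max(2).mean(),(abs(a-b).max(2)>40).sum())
s0=ld('scene0')['frame'].astype(int);d=(abs(s0-sc['frame']).max(2)>50).astype(np.uint8);n,l,s,ce=cv2.connectedComponentsWithStats(d);print([(s[i].tolist()) for i in range(1,n) if s[i,4]>40])
```

```text
stand x,y -165.2 246.8 tool [431.5  32.8 212.1] close 9.2 F [ 0.1 -1.  -0.4] M [-0.04  0.   -0.03] w 85.0 t 43.2833
outlineTL [222.9  74.2]
outlineBR [284.  234.7]
scTL [231.7  85.9]
scBR [277.7 233.5]
105 [48, 52, 66, 164, 229, 219, 154, 50, 50, 48, 59, 87, 111, 123, 134, 138, 138, 137, 136, 135, 137, 136, 135, 137, 138, 134, 138, 136, 135, 136, 139, 135, 138, 137, 138, 134, 136, 137, 134, 137, 134, 138, 136, 135, 134, 135, 136, 136, 134, 134, 135, 134, 135, 134, 134, 134, 132, 122, 111, 94, 62, 46, 45, 152, 226, 227, 195, 48, 49, 45, 46, 45, 49, 47, 52, 50, 47, 52, 46, 49]
120 [50, 50, 49, 125, 206, 228, 194, 78, 53, 52, 55, 73, 100, 115, 127, 134, 136, 134, 134, 137, 134, 134, 134, 134, 136, 135, 134, 135, 136, 131, 134, 134, 135, 134, 132, 135, 135, 134, 137, 132, 134, 133, 133, 133, 134, 135, 132, 135, 132, 135, 135, 134, 136, 135, 134, 134, 134, 122, 108, 92, 61, 44, 62, 159, 226, 215, 149, 47, 45, 46, 45, 47, 47, 46, 47, 45, 45, 51, 50, 48]
190 [45, 42, 39, 42, 41, 118, 198, 224, 190, 52, 38, 39, 39, 49, 80, 111, 115, 114, 80, 34, 39, 38, 42, 41, 44, 42, 42, 40, 39, 41, 41, 38
[... 917 characters left out ...]
73, 81, 53, 60, 61, 92, 139, 139, 136, 138, 135, 137, 137, 138, 136, 135, 137, 140, 137] [78, 75, 77, 79, 76, 76, 77, 66, 43, 34, 26, 32, 35, 31, 31, 32, 33, 30, 30, 35, 33, 34, 34, 36, 38]
old 697 [428.1  47.2  42. ]
((257.5, 156.0), (26.0, 25.0), 90.0)
new 723 [428.5  47.3  42. ]
((255.5, 152.5), (27.0, 25.0), 90.0)
stand diff 1.56 1
[[237, 0, 36, 47, 900], [395, 0, 39, 30, 483], [269, 17, 7, 30, 176], [280, 29, 19, 7, 112], [367, 80, 44, 39, 852], [247, 86, 108, 87, 2353], [196, 116, 30, 66, 1144], [226, 185, 15, 26, 98], [205, 191, 17, 18, 106], [307, 198, 35, 40, 657], [309, 201, 16, 10, 97], [193, 202, 32, 31, 356], [151, 207, 12, 21, 87], [151, 227, 18, 9, 87], [303, 241, 11, 15, 41]]
```

```bash
python3 -c "
from plant import env
print(env.sign_off())"
```

```text
the job is handed in; nothing more can be done
None
```

The job is handed in, with no verdict returned: the blue, green and red cups (there was no yellow one) hang nested and pushed home on the hook, the scanner was held steady about 85–90 mm from the tag's middle for over 2 s, and it is back inside its outline, pointing as before.

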